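# Load the pot rack and pin its gate

## Task

Pack the lidded walnut pots into the transport rack for the dining room: swing the rack's gate wide open, bring every pot that is there upright to the mouth of the lane and slide it in under the side lips, then swing the gate fully shut behind them. Take the steel pin from its wooden rest and push it down through the fork and the gate's lug until its collar sits flush on the fork. Leave the other things on the counter where they are.

Things in the scene. Friction and masses are not known exactly. Their poses are not given: they have to be found in the camera images.
- rack: Aluminium pot rack fixed to the table. Origin: table level, centre of the mouth of its lane. Own axes: the lane runs from the mouth (y = 0) to -y; x across it, gate hinge on the +x side, fork on the -x side (nearer the robot). White floor 6 mm thick, 86 mm wide, goes on as an open apron in front of the mouth to y = +100 mm. Pots go in at the mouth only, one behind another; a pot is in once its axis is 30 mm past it.
- lane_end (a point): Middle of the lane's end wall, inner face, at y = -262 mm in the rack's frame, floor level (6 mm above the table). The lane is 70 mm wide between walls 52 mm tall; four pots fill 240 mm of its length. Along both walls lips overhang the lane, underside 52 mm and top 57 mm above the table, leaving a 34 mm wide slot open above, through which a pot's neck and knob stand.
- gate (a joint): Gate of the rack, a steel arm (top 34 mm above the table) on an upright hinge. Angle in rad: 0 = fully shut at its stop, straight across the mouth, arm along the rack's -x; grows as the arm swings out, away from the lane, towards the rack's +y (1.57: along +y); stop at 1.9. Starts at 0 to 0.35. Stays where left; about 1 N at the knob moves it.
- lug_hole (a point): Centre of the 16 mm upright hole in the gate's lug, a flat 36 x 34 mm plate at the arm's free end, 137 mm from the hinge, 22 to 34 mm above the table (this point at 28). It lies between the fork's holes when the gate is shut.
- gate_hinge (a point): Point on the gate's upright hinge axis, 84 mm above the table: at x = +62, y = +12 mm in the rack's frame.
- gate_knob (a point): Centre of the black round grip of the gate: 20 mm diameter, from 66 to 102 mm above the table on a 12 mm stem that stands on the arm, 62 mm from the hinge; this point is 84 mm above the table.
- fork_hole (a point): Centre of the 16 mm hole at the top face of the upper plate of the fork, 50 mm above the table, at x = -75, y = +12 mm in the rack's frame. Dark steel fork fixed to the rack: two 44 x 44 mm plates (0 to 16 and 38 to 50 mm above the table), upright holes in line, the gate's lug goes between them.
- pin_mid (a point): Steel pin, 88 mm tall, 80 g: shank 12 mm diameter, 46 mm long, tapered foot; collar 28 mm diameter, 6 mm thick; above it a grip 18 mm diameter, 36 mm tall. Point on its axis 44 mm above its foot (2 mm below the collar); the grip's middle is 26 mm above it. z up along the pin. It starts upright in its rest. Seated, this point is 48 mm above the table on the fork hole's axis.
- pin_rest: Dark wooden block fixed to the table, 50 x 50 mm, 56 mm tall, with an upright 17 mm hole that the pin stands in, collar on the block's top. Origin: centre of its underside.
- pot1_mid (a point): Walnut pot with fixed lid and knob, one rigid round piece, 96 mm tall, about 140 g, all alike: body 60 mm diameter, 40 mm high; neck 16 mm diameter up to 62 mm; knob 24 mm diameter from 62 to 96 mm above its foot, to lift and slide it by. Point on its axis 48 mm above its foot; z up. Stands on the table at the left; two to four pots are present (absent: None).
- pot2_mid (a point): Walnut pot with fixed lid and knob, one rigid round piece, 96 mm tall, about 140 g, all alike: body 60 mm diameter, 40 mm high; neck 16 mm diameter up to 62 mm; knob 24 mm diameter from 62 to 96 mm above its foot, to lift and slide it by. Point on its axis 48 mm above its foot; z up. Stands on the table at the left; two to four pots are present (absent: None).
- pot3_mid (a point): Walnut pot with fixed lid and knob, one rigid round piece, 96 mm tall, about 140 g, all alike: body 60 mm diameter, 40 mm high; neck 16 mm diameter up to 62 mm; knob 24 mm diameter from 62 to 96 mm above its foot, to lift and slide it by. Point on its axis 48 mm above its foot; z up. Stands on the table at the left; two to four pots are present (absent: None).
- pot4_mid (a point): Walnut pot with fixed lid and knob, one rigid round piece, 96 mm tall, about 140 g, all alike: body 60 mm diameter, 40 mm high; neck 16 mm diameter up to 62 mm; knob 24 mm diameter from 62 to 96 mm above its foot, to lift and slide it by. Point on its axis 48 mm above its foot; z up. Stands on the table at the left; two to four pots are present (absent: None).
- oiler: Brass oil can, bystander, 68 mm diameter, 95 mm tall. Origin: centre of its underside.
- white_bowl: White bowl, bystander, 100 mm diameter, 45 mm tall. Origin: centre of its underside.
- jar: Amber jar, bystander, 60 mm diameter, 100 mm tall. Origin: centre of its underside.
- cup: White cup, bystander, 72 mm diameter, 75 mm tall. Origin: centre of its underside.
- spatula: Wooden spatula lying flat, bystander, 240 mm long.
Mind the look-alikes: they are no part of the job. What is shaped like the part that bears pin_mid but orange or purple is not meant. What is shaped like the part that bears pot3_mid but green is not meant.

How it is judged:
By the outcome, as a careful person would: the job done as asked, in the order asked, and still so for the second after the job is handed in, with the robot touching nothing.
Of pot1, pot2, pot3, pot4 only 2 to 4 are there at a start; the rules pass over those that are not, and their reading is None.
At some moment in a run one of pot1, pot2, pot3, pot4 may be knocked a few centimetres aside while the robot is not near it.
It also fails if it takes over 210 s, if anything falls off the work surface, if the arm or the gripper's body presses on something with over 40 N, if the wrist force passes 120 N, or if a joint passes its speed limit or range.

## Robot

A 7-joint arm with a two-finger parallel gripper is mounted at the origin on the work surface. World frame = base frame: x ahead of the robot, y to its left, z up, the work surface at z = 0. Lengths are in mm, angles in rad, forces in N, time in s.
With the tool pointing down it reaches from about 400 to 850 mm from the base axis. Payload 6.9 kg.
Tool frame: the origin (TCP) lies between the finger pads; the fingertips stand manip.tip_reach ahead of it and the grasp point (between the pads) lies 5 mm behind it (manip.tip_reach is the distance from the TCP to the fingertips, in mm); z points along the fingers, y is the line along which they close (so a half turn about z gives the same grasp; the last joint's range is limited). The gripper opens to 85 mm and grips with 20 to 120 N. Pads are 22 mm wide; open, the fingers measure 114 mm over their backs; the gripper's body (76 mm by 85 mm) begins 54 mm behind the grasp point. The pads swing forward as they close: fully open they stand 13 mm farther back than shut.
Start: joints at [1.25, 0.507, -0.238, 1.5, 0.126, 1.149, -0.155], TCP at [258.695, -568.935, 210.475] pointing down, gripper open.
Joint ranges: [-3.08, 3.08], [-0.24, 2.05], [-1.43, 1.35], [0, 2.5], [-1.52, 4.66], [0.17, 1.96], [-2.89, 2.89]. Speed limits (rad/s): [2.39, 2.39, 3.14, 3.14, 3.14, 3.14, 3.14].

## Interface

Orientations are given as a unit quaternion [x, y, z, w].
In Python, from workcell import manip gives the robot as it stands.
- The arm moves only by the tool step_arm, never from a script. Its argument "targets" is a list of rows, each a list of 7 numbers: the shift along the tool's x, y, z in m, then the turn, a rotation vector about the tool's x, y, z in rad, then the finger opening in m, from 0 to 0.0854. A call has exactly 8 rows; each row is the pose to reach, as a shift and turn from the pose commanded when the call began, along the tool's axes at that moment; what a row does not reach only later rows make up. A row lasts 1/10 s, in which the tool goes at most 50 mm and 8.59 degrees, less where a joint would pass 70% of its speed; a pose out of reach is approached as far as the arm can. A call with a gripper value outside its range is refused whole. The fingers move at their own pace and stop on an object; "squeeze" is the grip in N (left out, the last holds). Time passes only in rows, so rows that repeat a pose let the fingers close, or fill a call up. It gives the time, the measured TCP pose, the force, the opening and the grip force at its end, in the units of the state.
- manip.sense(): the state, without advancing time (a new reading comes with each control period).
- manip.capture(name): name is "side" or "top"; returns a dict with "image" (480x640x3 uint8, red, green, blue), "range_z" (480x640 float32, mm along the optical axis (not along the pixel's ray), 0 where there is no reading), "fx", "fy", "cx", "cy" (pixels), "k1" (the pictures are not rectified: a ray, as slopes to the right and down, at radius r is drawn at 1 + k1 r^2 times it, then the intrinsics apply), "extrinsics" (4x4, takes a point from world to camera coordinates). Camera axes: x right, y down, z forward; pixel columns grow to the right and rows downward; lengths in mm; the calibration is good to about 2 mm. A picture is of the moment at which its call begins.
- manip.finish_job(): hands the job in; it is judged then, once.
Trained networks look in the newest picture that a camera, given by its name, has taken for a name from the list of things; names that differ only in an ending like _2 or _b are one class to them, and where a whole thing is asked for, a point or a joint stands for the part that bears it (a point fixed in the world has none). Each returns a list of dicts, best first, with "p" (0 to 1); they miss things now and then, are a little off and sometimes report something else, mostly with a low value. They report only what shows in the picture. A call takes as long as a camera call. They do not tell look-alikes from the thing itself.
- manip.recognise(name, camera): "pixel" ([row, column] in pixels, amid what is visible of it).
- manip.masks_of(name, camera): "region" (480x640 bool, what is visible of it) and "pixel" ([row, column] in pixels, amid what is visible of it).
The state is a dict: "time_s": time; "joints": joint angles; "qd": joint speeds; "joint_torque": joint torques, N m; "eef_pos": TCP position; "ee_rot": TCP orientation; "contact_force": force on the tool from outside, world axes, zero at the start; "torque": the same for the moment, N m; "gripper_width": finger opening in mm; "finger_force": force on a finger pad.
Only numpy, scipy, OpenCV 4.12 (cv2) and the standard library are available. Lean on these libraries where they do the work, as an engineer would, in place of code of your own. Each camera call takes 0.05 s, during which the arm holds its last target. There are 200 camera calls.

## Working session

There is one attempt and no reset: what is moved stays moved. The work goes in short steps, Python scripts to look and compute and a tool call to move; the robot and the scene stay as the last step left them, time stands still between calls to the robot, and variables do not carry over. Pictures are saved under pics/ and viewed, at most 14 in all, crops included, and the job is handed in when it is done.

Besides the shell and the picture viewer there is one more tool, called after "Request:" as name(argument=value, ...) on one line, values as JSON. step_arm: Moves the arm, as the interface text tells. Its arguments: {"type":"object","properties":{"targets":{"type":"array","items":{"type":"array","items":{"type":"number"}}},"squeeze":{"type":"number"}},"required":["targets"]}

```bash
mkdir -p pics; ls; cat > h.py <<'E'
import numpy as np, cv2
from workcell import manip
def cap(n):
    c=manip.capture(n); return c
def save(c,f,box=None,s=1):
    im=c["image"][:,:,::-1]
    if box: r0,r1,c0,c1=box; im=im[r0:r1,c0:c1]
    if s!=1: im=cv2.resize(im,None,fx=s,fy=s,interpolation=cv2.INTER_CUBIC)
    cv2.imwrite("pics/"+f,im)
def ray(c,px):
    r,col=px; d=np.array([(col-c["cx"])/c["fx"],(r-c["cy"])/c["fy"]]); u=d.copy()
    for _ in range(20): u=d/(1+c["k1"]*(u@u))
    E=np.array(c["extrinsics"]); R,t=E[:3,:3],E[:3,3]
    return -R.T@t, R.T@np.array([u[0],u[1],1.0])   # origin, dir (per unit depth)
def at_z(c,px,z):
    o,d=ray(c,px); return o+d*(z-o[2])/d[2]
def by_depth(c,px):
    o,d=ray(c,px); r,k=int(round(px[0])),int(round(px[1])); return o+d*c["range_z"][r,k]
def cloud(c):
    rr,cc=np.mgrid[0:480,0:640]; d=np.stack([(cc-c["cx"])/c["fx"],(rr-c["cy"])/c["fy"]],-1); u=d.copy()
    for _ in range(20): u=d/(1+c["k1"]*(u**2).sum(-1,keepdims=True))
    E=np.array(c["extrinsics"]); R,t=E[:3,:3],E[:3,3]
    z=c["range_z"][...,None]; P=np.concatenate([u*z,z],-1)
    W=(P-t)@R; W[c["range_z"]==0]=np.nan; return W
def proj(c,p):
    E=np.array(c["extrinsics"]); q=E[:3,:3]@np.array(p)+E[:3,3]; u=q[:2]/q[2]; u=u*(1+c["k1"]*(u@u))
    return np.array([u[1]*c["fy"]+c["cy"],u[0]*c["fx"]+c["cx"]])
E
python3 - <<'E'
from h import *
print(manip.tip_reach); s=manip.sense(); print({k:np.round(v,3) for k,v in s.items()})
names=["rack","gate_knob","lug_hole","fork_hole","pin_mid","pin_rest","pot1_mid","pot3_mid","lane_end","gate_hinge","oiler","white_bowl","jar","cup","spatula"]
for n in("top","side"):
    c=cap(n); save(c,n+"0.png")
    print(n,np.round(c["extrinsics"],3).tolist(),c["fx"],c["cx"],c["cy"],c["k1"])
    for m in names:
        print(m,[(round(d["p"],2),np.round(d["pixel"]).tolist(),np.round(by_depth(c,d["pixel"])).tolist()) for d in manip.recognise(m,n)[:7]])
E
```

```text
pics
14.0
{'time_s': np.float64(0.0), 'joints': array([ 1.25 ,  0.508, -0.237,  1.501,  0.126,  1.149, -0.155]), 'qd': array([-0.   ,  0.   ,  0.001,  0.   , -0.   , -0.001, -0.   ]), 'joint_torque': array([ 1.0000e-03, -6.2061e+01, -2.1870e+00, -2.4966e+01,  1.3000e-02,
        1.2000e-02,  0.0000e+00]), 'eef_pos': array([ 258.4  , -568.48 ,  209.635]), 'ee_rot': array([ 0.977,  0.212, -0.   , -0.001]), 'contact_force': array([-0.585, -0.195,  0.077]), 'torque': array([ 0.049, -0.002, -0.006]), 'finger_force': np.float64(0.0), 'gripper_width': np.float64(85.334)}
top [[-0.02, -1.0, -0.008, -22.632], [-0.995, 0.021, -0.101, 541.752], [0.101, 0.006, -0.995, 1046.15], [0.0, 0.0, 0.0, 1.0]] 488.1087812559367 323.3341884487875 231.36621601301943 -0.10911994088511327
rack [(0.88, [210.0, 319.0], [590.0, -25.0, 9.0]), (0.72, [272.0, 476.0], [445.0, -375.0, 3.0])]
gate_knob [(0.65, [207.0, 278.0], [590.0, 61.0, 79.0]), (0.42, [243.0, 465.0], [512.0, -353.0, 1.0])]
lug_hole [(0.82, [202.0, 280.0], [597.0, 55.0, 96.0])]
fork_hole [(0.68, [209.0, 318.0], [594.0, -22.0, 5.0])]
pin_mid [(0.61, [
[... 1841 characters left out ...]
67, [184.0, 362.0], [742.0, 333.0, 14.0]), (0.34, [315.0, 280.0], [406.0, -269.0, 76.0])]
lane_end [(0.93, [262.0, 349.0], [601.0, -26.0, 2.0]), (0.73, [212.0, 268.0], [454.0, 184.0, 34.0])]
gate_hinge [(0.78, [266.0, 350.0], [596.0, -46.0, 5.0]), (0.54, [219.0, 340.0], [600.0, 53.0, 68.0])]
oiler [(0.91, [266.0, 271.0], [422.0, -74.0, 49.0]), (0.41, [317.0, 278.0], [402.0, -270.0, 72.0])]
white_bowl [(0.83, [184.0, 366.0], [749.0, 322.0, 17.0]), (0.63, [396.0, 318.0], [443.0, -395.0, 3.0])]
jar [(0.84, [370.0, 414.0], [583.0, -440.0, 69.0]), (0.33, [264.0, 350.0], [600.0, -39.0, 5.0])]
cup [(0.74, [350.0, 348.0], [497.0, -375.0, 71.0])]
spatula [(0.75, [393.0, 317.0], [444.0, -390.0, 2.0])]
```

View pics/top0.png

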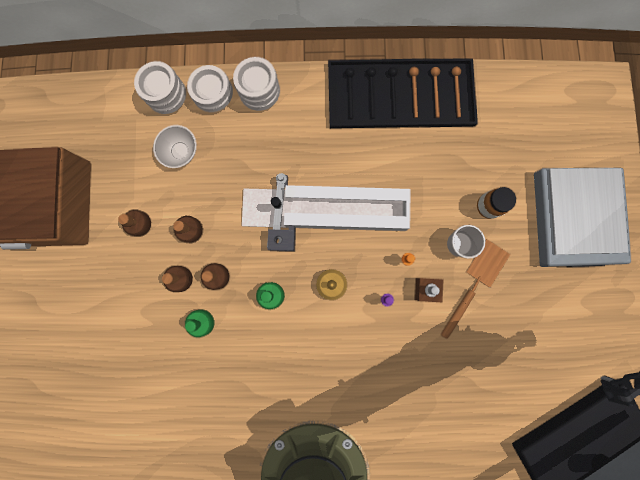

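View pics/side0.png

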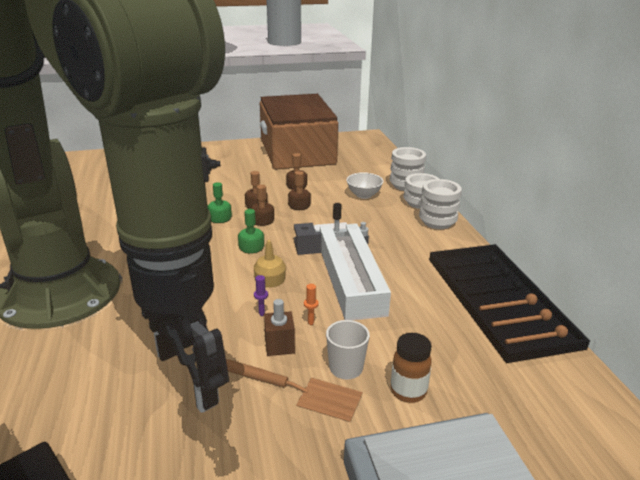

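```bash
cat >> h.py <<'E'
def sel(c,W,box,zr):
    m=np.zeros((480,640),bool); m[box[0]:box[1],box[2]:box[3]]=1
    return m&(W[...,2]>zr[0])&(W[...,2]<zr[1])
E
python3 - <<'E'
from h import *
c=cap("top");W=cloud(c);I=c["image"].astype(int)
print("table z",np.nanmedian(W[330:400,100:200,2]),np.nanmedian(W[130:160,300:400,2]))
# rack top
white=(I.min(-1)>120)
for zr in((40,75),):
    m=sel(c,W,(170,245,235,425),zr)&white
    P=W[m][:,:2].astype(np.float32); print("lip z",np.median(W[m][:,2]),m.sum(),cv2.minAreaRect(P))
def cyl(n,box,zr):
    m=sel(c,W,box,zr); P=W[m]; print(n,m.sum(),np.round(P.mean(0),1),"mid",np.round((P.min(0)+P.max(0))/2,1),"ext",np.round(np.ptp(P,axis=0),1))
for n,b in dict(a=(205,240,115,155),b=(212,245,168,206),c=(260,295,158,195),d=(258,292,196,234),g1=(278,312,250,290),g2=(305,340,180,216)).items():
    cyl("knob "+n,b,(80,110)); cyl("  body",b,(32,60))
cyl("pin",(275,305,415,447),(70,130)); cyl("rest",(275,305,410,447),(45,65));
cyl("gknob",(190,215,265,290),(75,115)); cyl("fork",(222,255,260,300),(40,60)); cyl("hinge",(170,190,270,295),(40,130))
for r in range(172,256,4): print(r,np.round(W[r,262:302:4,2]).astype(int))
cv2.imwrite("pics/rack.png",cv2.resize(c["image"][165:260,235:425,::-1],None,fx=4,fy=4,interpolation=cv2.INTER_CUBIC))
E
```

```text
table z -0.7036734165815737 0.5804951460973691
lip z 57.22343951184722 3143 ((599.3773193359375, -77.60397338867188), (289.8178405761719, 108.43312072753906), 85.20542907714844)
knob a 117 [569.4 386.7  93.3] mid [569.7 388.9  89.4] ext [22.8 23.6 18.7]
  body 428 [568.3 381.8  39.1] mid [570.3 388.   44.2] ext [59.3 58.3 24.2]
knob b 121 [552.1 267.2  94.1] mid [553.  268.6  90.9] ext [23.  23.2 20.8]
  body 434 [550.5 263.   38.8] mid [552.3 268.4  40.8] ext [58.4 61.2 16.9]
knob c 121 [443.9 289.6  93.8] mid [444.1 290.6  89.8] ext [20.9 24.5 19.3]
  body 418 [443.6 286.1  38.6] mid [444.5 290.5  39.7] ext [57.1 56.2 14.9]
knob d 113 [446.8 205.3  93.8] mid [447.  206.9  90. ] ext [20.8 23.3 18. ]
  body 411 [447.  203.4  38.6] mid [447.6 207.2  40.2] ext [56.7 57.4 16.4]
knob g1 115 [403.1  84.9  94.6] mid [403.1  85.   89.8] ext [22.4 21.5 19.4]
  body 478 [403.3  83.8  38.6] mid [403.3  85.7  38.9] ext [58.4 59.1 13.2]
knob g2 113 [344.9 241.7  93.6] mid [344.6 242.8  90.3] ext [23.5 21.8 20.5]
  body 439 [347.3 237.4  38.4] mid [345.1 242.5  41.4] ext [58.6 57.3 18.6]
pin 84 [
[... 1057 characters left out ...]
            54                   55                   57
 -9223372036854775808]
196 [10  8  6  5 34 34 55 56 60 57]
200 [  5   5   7 102 105  36   8   3   1   4]
204 [  8   8   8 102 103  34   4   9   9   7]
208 [ 4  5  4  8 47 28 10  5  6  7]
212 [ 6  6  3 34 34  4  9  5  6  6]
216 [ 3  5  7 33 36  3 59 58 56 58]
220 [ 7  9  6 32 38  5 57 56 57 55]
224 [10 11  1 35 34  6 56 60 55 58]
228 [-1 -3 -1 35 34 -1 -3 50 46 -2]
232 [ 3 -1 50 48 50 50 50 49 42  6]
236 [ 1 -2 51 50 43 53 51 51 40 -1]
240 [ 1  2 51 47 -4 50 49 48 31 -2]
244 [-2 -1 49 49 48 49 50 48 35  2]
248 [ 3 -2 52 52 49 49 47 49 24 -2]
252 [-1  2  1 -1  2 -2 -2  1  1 -2]<stdin>:15: RuntimeWarning: invalid value encountered in cast
```

View pics/rack.png

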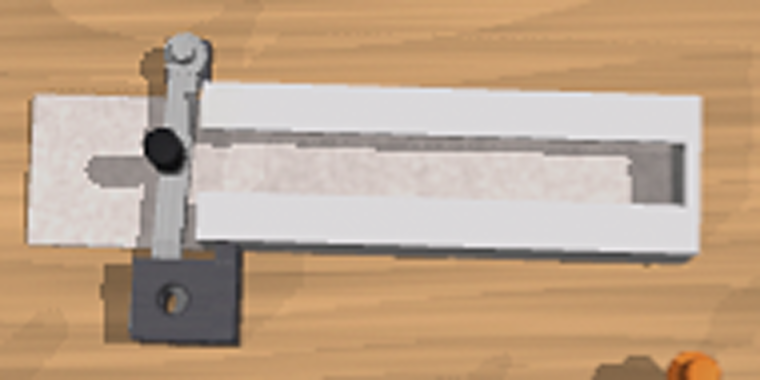

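```bash
cat > m.py <<'E'
from h import *
from scipy.optimize import least_squares
c=cap("top");W=cloud(c);I=c["image"].astype(int);g=I.min(-1)
def pts(m,z): return np.array([at_z(c,p,z)[:2] for p in np.argwhere(m)],np.float32)
m=sel(c,W,(180,235,284,425),(50,66))&(g>185); m=cv2.morphologyEx(m.astype(np.uint8),cv2.MORPH_OPEN,np.ones((3,3)))>0
n,l,st,_=cv2.connectedComponentsWithStats(m.astype(np.uint8)); 
k=1+np.argmax(st[1:,4]); P=pts(l==k,57); r=cv2.minAreaRect(P); print("lips",r,np.round(cv2.boxPoints(r),1).tolist())
a=sel(c,W,(180,235,236,272),(-5,16))&(g>150); P=pts(a,6); r=cv2.minAreaRect(P); print("apron",r, np.round(cv2.boxPoints(r),1).tolist())
f=sel(c,W,(226,256,262,300),(41,62))&(I.max(-1)<110); f=cv2.morphologyEx(f.astype(np.uint8),cv2.MORPH_OPEN,np.ones((3,3)))>0
P=pts(f,50); r=cv2.minAreaRect(P); print("fork",r,np.round(cv2.boxPoints(r),1).tolist())
sub=I[232:248,270:290].sum(-1); print(sub)
E
python3 m.py
```

```text
lips ((591.3770751953125, -85.43193054199219), (268.96209716796875, 85.22219848632812), 87.1716537475586) [[542.2000122070312, -217.60000610351562], [627.2999877929688, -221.89999389648438], [640.5999755859375, 46.79999923706055], [555.5, 51.0]]
apron ((601.3491821289062, 116.8018798828125), (64.48102569580078, 85.29277801513672), 87.22396850585938) [[557.2000122070312, 86.69999694824219], [642.4000244140625, 82.5], [645.5, 146.89999389648438], [560.2999877929688, 151.10000610351562]]
fork ((526.4806518554688, 57.699974060058594), (56.22006607055664, 51.83553695678711), 88.8531265258789) [[500.0, 30.100000381469727], [551.7999877929688, 29.100000381469727], [553.0, 85.30000305175781], [501.1000061035156, 86.30000305175781]]
[[261 263 262 258 260 263 258 264 264 264 262 262 262 263 260 260 258 259
  258 257]
 [259 256 261 259 258 258 259 260 259 260 259 259 261 258 258 259 262 258
  257 254]
 [257 260 258 261 261 261 263 258 259 259 261 260 259 257 258 259 259 260
  259 256]
 [263 263 264 264 266 265 256 226 229 244 261 262 261 261 260 261 258 259
  256 259]
 [258 263 263 267 261 225 
[... 294 characters left out ...]
 254 255
  257 260]
 [259 260 261 246 181 219 124 276 311 318 337 289 226 261 258 259 257 258
  257 258]
 [250 252 252 253 204 169 139 323 321 322 328 250 241 253 253 251 251 257
  261 261]
 [260 260 259 259 237 210 153 323 347 332 285 231 257 257 257 253 253 254
  263 263]
 [256 261 260 259 263 238 202 214 252 265 229 263 262 261 265 265 265 264
  257 255]
 [255 254 260 255 257 260 256 244 243 256 258 257 254 256 254 257 257 256
  254 255]
 [258 258 261 259 261 256 262 262 259 261 260 258 259 258 261 260 259 259
  258 257]
 [264 262 263 263 262 262 262 262 261 264 263 263 264 263 261 262 264 258
  257 258]
 [259 257 260 255 257 258 257 255 257 257 263 256 256 256 259 258 259 256
  260 262]]
```

```bash
cat >> h.py <<'E'
TH=-0.0495; O=np.array([598.0,49.3]); X=np.array([np.cos(TH),np.sin(TH)]); Y=np.array([-np.sin(TH),np.cos(TH)])
def rk(x,y,z): return np.array([*(O+x*X+y*Y),z])
def tork(p): d=np.array(p[:2])-O; return np.array([d@X,d@Y])
def overlay(c,f,box,s):
    im=cv2.resize(c["image"][box[0]:box[1],box[2]:box[3],::-1],None,fx=s,fy=s,interpolation=cv2.INTER_CUBIC)
    def poly(L,col):
        q=[((proj(c,p)+.5-[box[0],box[2]])[::-1]*s) for p in L]
        cv2.polylines(im,[np.int32(np.round(q))],True,col,1,cv2.LINE_AA)
    for sx in(-43,17):poly([rk(x,y,57) for x,y in((sx,0),(sx+26,0),(sx+26,-270),(sx,-270))],(0,0,255))
    poly([rk(x,y,6) for x,y in((-43,0),(43,0),(43,100),(-43,100))],(0,255,0))
    poly([rk(-75+x,12+y,50) for x,y in((-22,-22),(22,-22),(22,22),(-22,22))],(0,255,255))
    t=np.linspace(0,6.283,40); poly([rk(-75+8*np.cos(a),12+8*np.sin(a),50) for a in t],(255,255,0))
    return im
E
python3 - <<'E'
from h import *
t=cap("top"); print("hole",at_z(t,(239.4,278.2),50), rk(-75,12,50)); 
gk=np.array([597.9,64]); print("knob rack",tork(gk),tork(gk)-[62,12])
cv2.imwrite("pics/ov_top.png",overlay(t,"",(165,260,235,425),4))
s=cap("side"); cv2.imwrite("pics/ov_side.png",overlay(s,"",(200,330,285,400),5))
W=cloud(s)
def cyl(n,b,zr):
    P=W[sel(s,W,b,zr)]; print(n,len(P),np.round(P.mean(0),1),np.round((P.min(0)+P.max(0))/2,1),np.round(np.ptp(P,axis=0),1))
cyl("pin grip",(298,330,268,292),(70,105)); cyl("fork",(215,260,290,325),(45,55)); cyl("lips",(220,320,315,390),(52,64)); cyl("knob",(200,232,330,345),(85,115))
for z in(62,100):print("proj pin",proj(s,(409.5,-259,z)),proj(t,(409.5,-259,z)))
a=s["image"][295:356,255:305,::-1]; b=t["image"][270:310,405:455,::-1]
cv2.imwrite("pics/pin.png",np.hstack([cv2.resize(a,(400,488),interpolation=2),cv2.resize(b,(400,488),interpolation=2)]))
E
```

```text
hole [523.52515155  63.5878906   50.        ] [523.68562307  64.9962856   50.        ]
knob rack [-0.82723039 14.67704636] [-62.82723039   2.67704636]
pin grip 174 [ 404.5 -265.2   86.9] [ 405.1 -260.9   84.5] [17.1 20.8 28.5]
fork 303 [523.9  51.1  48.7] [528.2  44.1  50. ] [63.  93.2  9.9]
lips 2027 [ 585.8 -105.4   55.7] [557.6 -80.1  57.3] [157.9 289.5  10.6]
knob 80 [594.2  59.   95.1] [594.4  61.5  93.8] [20.2 19.8 17.5]
proj pin [317.21947302 281.09283442] [289.4849978  431.04541609]
proj pin [299.55780277 280.57069222] [289.81090148 434.97166665]
```

View pics/ov_top.png

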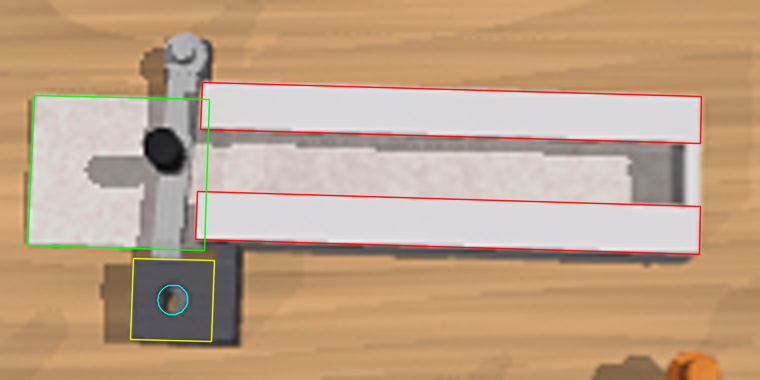

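View pics/ov_side.png

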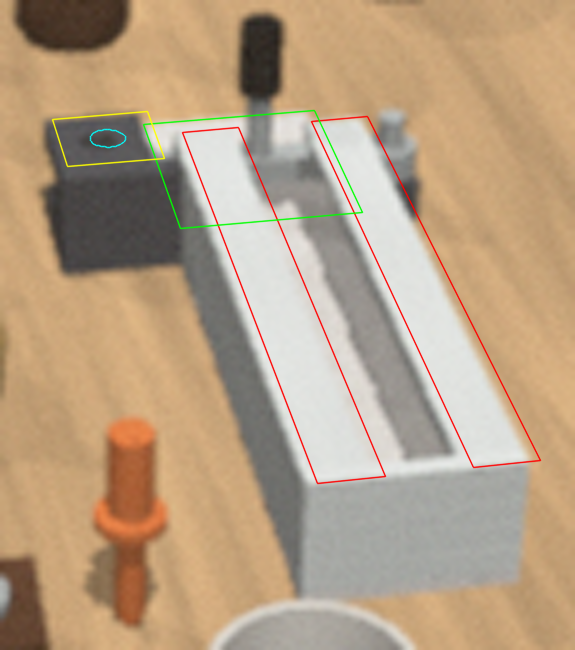

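View pics/pin.png

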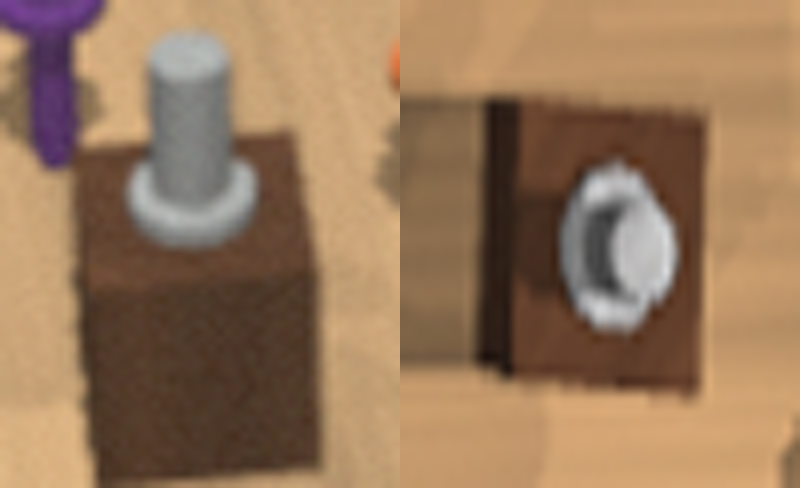

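```bash
cat >> h.py <<'E'
from scipy.spatial.transform import Rotation as Ro
PY=np.pi/2+TH; PX=TH   # tool-y headings along rack Y / X
def plan(x,y,z,phi):
    s=manip.sense(); R0=Ro.from_quat(s["ee_rot"]); cp,sp=np.cos(phi),np.sin(phi)
    R1=Ro.from_matrix(np.array([[-sp,cp,0],[cp,sp,0],[0,0,-1]]))
    d=R0.inv().apply(np.array([x,y,z])-s["eef_pos"])/1000; w=(R0.inv()*R1).as_rotvec()
    print("move",np.round(d,4).tolist(),"rot",np.round(w,3).tolist()); return d,w
def st():
    s=manip.sense(); ty=Ro.from_quat(s["ee_rot"]).as_matrix()[:,1]
    print("t",round(float(s["time_s"]),2),"p",np.round(s["eef_pos"],1),"phi",round(float(np.arctan2(ty[1],ty[0])),3),"F",np.round(s["contact_force"],1),"w",round(float(s["gripper_width"]),1),"ff",round(float(s["finger_force"]),1),"q",np.round(s["joints"],2).tolist())
E
python3 - <<'E'
from h import *
plan(596,63,170,PY)
E
```

```text
move [0.5686, -0.4356, 0.0405] rot [0.0, -0.0, -2.665]
```

Request:
step_arm(targets=[[0.035, -0.027, 0, 0, 0, -0.14, 0.085], [0.07, -0.054, 0, 0, 0, -0.28, 0.085], [0.105, -0.081, 0, 0, 0, -0.42, 0.085], [0.14, -0.108, 0, 0, 0, -0.56, 0.085], [0.175, -0.135, 0, 0, 0, -0.7, 0.085], [0.21, -0.162, 0, 0, 0, -0.84, 0.085], [0.245, -0.189, 0, 0, 0, -0.98, 0.085], [0.28, -0.216, 0, 0, 0, -1.12, 0.085]])

```text
time_s: 2.6
eef_pos: [424.8, -254.9, 210.8]
ee_rot: [0.714, 0.701, -0.0, 0.0]
contact_force: [0.5, -0.1, 0.8]
gripper_width: 84.9
finger_force: 0.0
```

```bash
python3 -c "
from h import *
st();plan(596,63,170,PY)"
```

```text
t 2.6 p [ 424.8 -254.9  210.8] phi -0.019 F [ 0.5 -0.1  0.8] w 84.9 ff 0.0 q [0.93, 0.34, -0.61, 1.83, 0.22, 1.04, 0.22]
move [0.3211, 0.1653, 0.0407] rot [-0.0, 0.001, -1.54]
```

Request:
step_arm(targets=[[0.04, 0.02, 0, 0, 0, -0.14, 0.085], [0.08, 0.04, 0, 0, 0, -0.28, 0.085], [0.12, 0.06, 0, 0, 0, -0.42, 0.085], [0.16, 0.08, 0, 0, 0, -0.56, 0.085], [0.2, 0.1, 0, 0, 0, -0.7, 0.085], [0.24, 0.12, 0, 0, 0, -0.84, 0.085], [0.28, 0.14, 0, 0, 0, -0.98, 0.085], [0.3, 0.16, 0, 0, 0, -1.12, 0.085]])

```text
time_s: 3.4
eef_pos: [591.8, 44.3, 211.1]
ee_rot: [0.23, 0.973, 0.001, 0.0]
contact_force: [-0.6, -0.1, 0.4]
gripper_width: 85.0
finger_force: 0.0
```

```bash
python3 -c "
from h import *
st();plan(596,63,140,PY)"
```

```text
t 3.4 p [591.8  44.3 211.1] phi 1.106 F [-0.6 -0.1  0.4] w 85.0 ff 0.0 q [0.42, 0.57, -0.89, 1.58, 0.46, 1.21, 0.55]
move [0.0046, 0.0184, 0.0711] rot [0.002, 0.0, -0.415]
```

Request:
step_arm(targets=[[0.005, 0.018, 0.03, 0, 0, -0.14, 0.085], [0.005, 0.018, 0.06, 0, 0, -0.28, 0.085], [0.005, 0.018, 0.09, 0, 0, -0.415, 0.085], [0.005, 0.018, 0.115, 0, 0, -0.415, 0.085], [0.005, 0.018, 0.131, 0, 0, -0.415, 0.085], [0.005, 0.018, 0.131, 0, 0, -0.415, 0.085], [0.005, 0.018, 0.131, 0, 0, -0.415, 0.024], [0.005, 0.018, 0.131, 0, 0, -0.415, 0.024]], squeeze=20)

```text
time_s: 4.2
eef_pos: [596.0, 58.4, 81.0]
ee_rot: [0.03, 1.0, 0.0, 0.001]
contact_force: [-0.5, 0.3, 0.3]
gripper_width: 58.3
finger_force: 0.0
```

```bash
python3 - <<'E'
from h import *
st()
s=cap("side"); save(s,"gk.png",(170,300,270,400),4)
E
```

```text
t 4.2 p [596.   58.4  81. ] phi 1.511 F [-0.5  0.3  0.3] w 58.3 ff 0.0 q [0.39, 0.73, -0.91, 1.74, 0.67, 1.01, 0.74]
```

View pics/gk.png

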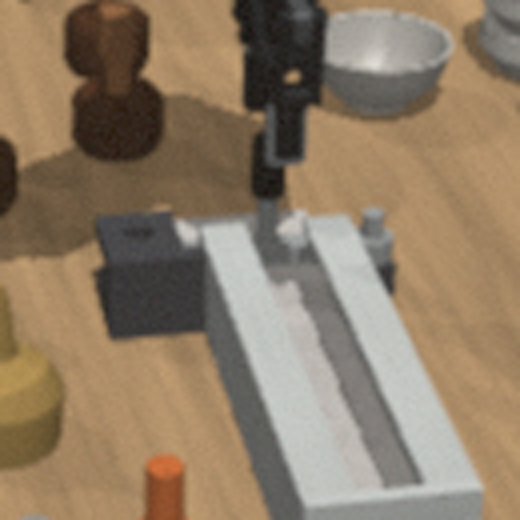

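Request:
step_arm(targets=[[0, 0.004, 0, 0, 0, 0, 0.024], [0, 0.004, 0, 0, 0, 0, 0.024], [0, 0.004, 0, 0, 0, 0, 0.024], [0, 0.004, 0, 0, 0, 0, 0.024], [0, 0.004, 0, 0, 0, 0, 0.024], [0, 0.004, 0, 0, 0, 0, 0.024], [0, 0.004, 0, 0, 0, 0, 0.015], [0, 0.004, 0, 0, 0, 0, 0.015]], squeeze=20)

```text
time_s: 5.05
eef_pos: [595.4, 62.7, 79.7]
ee_rot: [0.03, 1.0, 0.001, 0.0]
contact_force: [-0.4, 2.4, 2.5]
gripper_width: 17.3
finger_force: 19.5
```

```bash
python3 - <<'E'
from h import *
st();plan(596,63,80,PY)
H=rk(62,12,0)[:2]; print(H, H-62*X, O)
E
```

```text
t 5.05 p [595.4  62.7  79.7] phi 1.511 F [-0.4  2.4  2.5] w 17.3 ff 19.5 q [0.38, 0.74, -0.91, 1.74, 0.67, 1.01, 0.74]
move [-0.0006, 0.0003, -0.0003] rot [0.001, 0.0, -0.01]
[660.51781521  58.21755465] [598.59375745  61.2853015 ] [598.   49.3]
```

Request:
step_arm(targets=[[-0.0003, 0.006, 0, 0, 0, 0.1, 0.015], [-0.0012, 0.012, 0, 0, 0, 0.2, 0.015], [-0.0028, 0.018, 0, 0, 0, 0.3, 0.015], [-0.005, 0.024, 0, 0, 0, 0.4, 0.015], [-0.0075, 0.03, 0, 0, 0, 0.5, 0.015], [-0.011, 0.035, 0, 0, 0, 0.6, 0.015], [-0.0145, 0.04, 0, 0, 0, 0.7, 0.015], [-0.019, 0.0445, 0, 0, 0, 0.8, 0.015]])

```text
time_s: 5.85
eef_pos: [616.0, 106.1, 79.6]
ee_rot: [0.418, 0.908, -0.0, -0.001]
contact_force: [-3.9, 3.5, 3.5]
gripper_width: 17.1
finger_force: 19.9
```

```bash
python3 - <<'E'
from h import *
st()
s=cap("side"); save(s,"gk2.png",(150,280,270,400),4)
E
```

```text
t 5.85 p [616.  106.1  79.6] phi 0.708 F [-3.9  3.5  3.5] w 17.1 ff 19.9 q [0.19, 0.7, -0.68, 1.66, 0.52, 0.97, 0.03]
```

View pics/gk2.png

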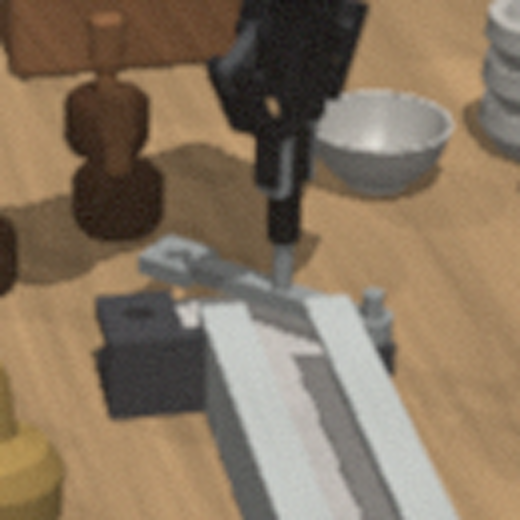

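Request:
step_arm(targets=[[-0.0003, 0.006, 0, 0, 0, 0.1, 0.015], [-0.0012, 0.012, 0, 0, 0, 0.2, 0.015], [-0.0028, 0.018, 0, 0, 0, 0.3, 0.015], [-0.005, 0.024, 0, 0, 0, 0.4, 0.015], [-0.0075, 0.03, 0, 0, 0, 0.5, 0.015], [-0.011, 0.035, 0, 0, 0, 0.6, 0.015], [-0.0145, 0.04, 0, 0, 0, 0.7, 0.015], [-0.019, 0.0445, 0, 0, 0, 0.8, 0.015]])

```text
time_s: 6.7
eef_pos: [662.9, 122.1, 79.7]
ee_rot: [0.738, 0.675, 0.001, -0.001]
contact_force: [-2.1, 6.2, 1.2]
gripper_width: 17.0
finger_force: 19.7
```

Request:
step_arm(targets=[[-0.0003, 0.006, 0, 0, 0, 0.1, 0.015], [-0.0012, 0.011, 0, 0, 0, 0.18, 0.015], [-0.0012, 0.011, 0, 0, 0, 0.18, 0.015], [-0.0012, 0.011, 0, 0, 0, 0.18, 0.04], [-0.0012, 0.011, 0, 0, 0, 0.18, 0.05], [-0.0012, 0.011, 0, 0, 0, 0.18, 0.05], [-0.0012, 0.011, -0.03, 0, 0, 0.18, 0.05], [-0.0012, 0.011, -0.06, 0, 0, 0.18, 0.05]])

```text
time_s: 7.5
eef_pos: [673.0, 116.6, 139.0]
ee_rot: [0.796, 0.606, -0.002, -0.0]
contact_force: [0.7, -0.2, 0.4]
gripper_width: 50.2
finger_force: 0.0
```

```bash
python3 - <<'E'
from h import *
st()
c=cap("top"); cv2.imwrite("pics/t1.png",overlay(c,"",(160,310,110,310),4))
E
```

```text
t 7.5 p [673.  116.6 139. ] phi -0.269 F [ 0.7 -0.2  0.4] w 50.2 ff 0.0 q [0.02, 0.68, -0.42, 1.42, 0.29, 1.11, -0.72]
```

View pics/t1.png

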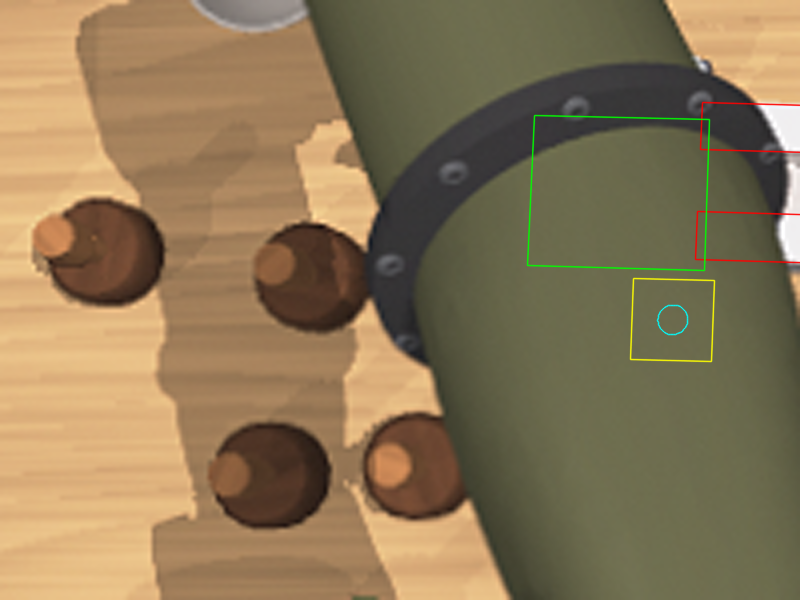

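```bash
python3 - <<'E'
from h import *
plan(551.5,267.5,139,PX)
E
```

```text
move [0.1113, -0.1599, 0.006] rot [0.006, -0.002, -0.22]
```

Request:
step_arm(targets=[[0.025, -0.035, 0, 0, 0, -0.06, 0.05], [0.05, -0.07, 0, 0, 0, -0.12, 0.05], [0.075, -0.105, 0, 0, 0, -0.18, 0.05], [0.095, -0.135, 0.006, 0, 0, -0.22, 0.05], [0.111, -0.16, 0.006, 0, 0, -0.22, 0.05], [0.111, -0.16, 0.006, 0, 0, -0.22, 0.05], [0.111, -0.16, 0.006, 0, 0, -0.22, 0.05], [0.111, -0.16, 0.006, 0, 0, -0.22, 0.05]])

```text
time_s: 8.35
eef_pos: [550.3, 265.6, 133.4]
ee_rot: [0.725, 0.689, -0.0, 0.001]
contact_force: [0.0, 0.1, 0.1]
gripper_width: 50.0
finger_force: 0.0
```

```bash
python3 - <<'E'
from h import *
st()
c=cap("top"); W=cloud(c); I=c["image"].astype(int)
# gate check: knob & arm region; and side
print(np.round(proj(c,(673,117,102))))
cv2.imwrite("pics/t2.png",overlay(c,"",(150,300,110,310),4))
s=cap("side"); save(s,"s2.png",(120,290,200,400),4)
plan(551.5,267.5,76,PX)
E
```

```text
t 8.35 p [550.3 265.6 133.4] phi -0.051 F [0.  0.1 0.1] w 50.0 ff 0.0 q [-0.19, 0.58, -0.49, 1.64, 0.32, 0.99, -0.84]
[166. 249.]
move [0.002, 0.0011, 0.0573] rot [0.0, 0.001, -0.002]
```

View pics/s2.png

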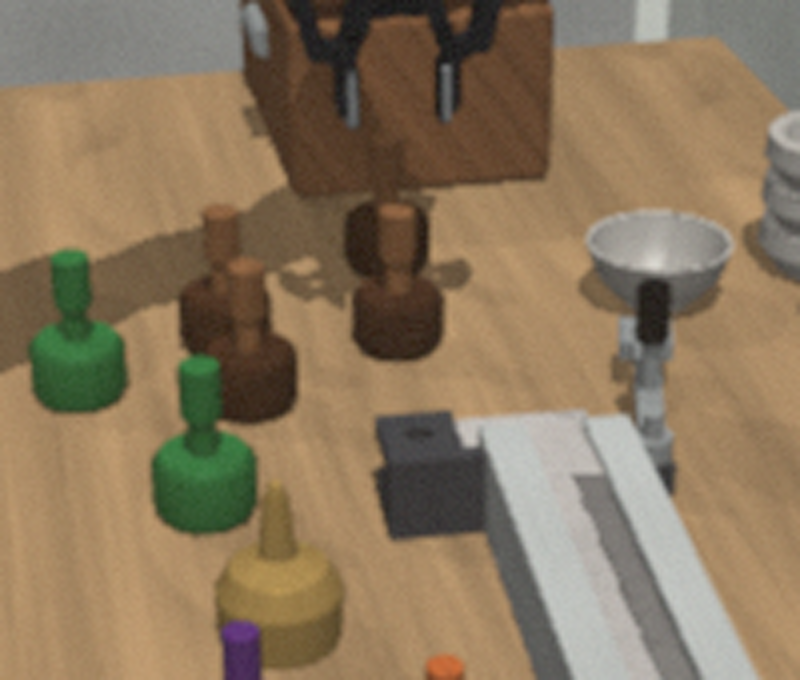

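Request:
step_arm(targets=[[0.002, 0, 0.02, 0, 0, 0, 0.05], [0.002, 0, 0.04, 0, 0, 0, 0.05], [0.002, 0, 0.057, 0, 0, 0, 0.05], [0.002, 0, 0.057, 0, 0, 0, 0.05], [0.002, 0, 0.057, 0, 0, 0, 0.015], [0.002, 0, 0.057, 0, 0, 0, 0.015], [0.002, 0, 0.057, 0, 0, 0, 0.015], [0.002, 0, 0.057, 0, 0, 0, 0.015]], squeeze=40)

```text
time_s: 9.25
eef_pos: [549.7, 269.4, 77.3]
ee_rot: [0.724, 0.69, 0.001, 0.0]
contact_force: [-0.0, 0.6, 0.2]
gripper_width: 15.2
finger_force: 0.0
```

Request:
step_arm(targets=[[0, 0, -0.005, 0, 0, 0, 0.015], [0, 0, -0.01, 0, 0, 0, 0.015], [0, 0, -0.02, 0, 0, 0, 0.015], [0, 0, -0.03, 0, 0, 0, 0.015], [0, 0, -0.03, 0, 0, 0, 0.015], [0, 0, -0.03, 0, 0, 0, 0.015], [0, 0, -0.03, 0, 0, 0, 0.015], [0, 0, -0.03, 0, 0, 0, 0.015]])

```text
time_s: 10.05
eef_pos: [549.1, 269.1, 106.1]
ee_rot: [0.724, 0.69, -0.0, -0.0]
contact_force: [-0.2, 0.7, -0.9]
gripper_width: 15.1
finger_force: 0.0
```

```bash
python3 - <<'E'
from h import *
st()
t=cap("top"); s=cap("side"); 
for n,c in(("top",t),("side",s)):
    p=manip.sense()["eef_pos"]; q=proj(c,p-[0,0,60]); r,k=np.int32(q); print(n,q)
    I=c["image"]; cv2.imwrite(f"pics/x_{n}.png",cv2.resize(I[r-45:r+45,k-50:k+50,::-1],None,fx=4,fy=4,interpolation=2))
a=cv2.imread("pics/x_top.png");b=cv2.imread("pics/x_side.png");cv2.imwrite("pics/x.png",np.hstack([a,b]))
E
```

```text
t 10.05 p [549.1 269.1 106.1] phi -0.049 F [-0.2  0.7 -0.9] w 15.1 ff 0.0 q [-0.2, 0.61, -0.48, 1.67, 0.34, 0.94, -0.86]
top [229.76522914 184.65764349]
side [189.52337181 298.88836596]
```

View pics/x.png

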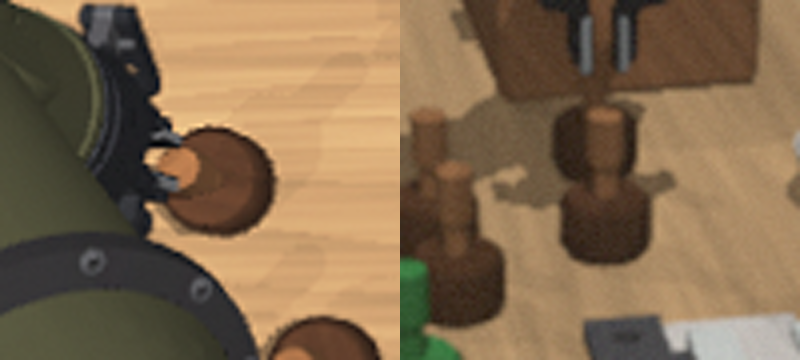

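```bash
python3 - <<'E'
from h import *
t=cap("top"); s=cap("side"); W=cloud(t); V=cloud(s)
for z in(85,92,106): print(z,"top",proj(t,(549.1,269.1,z)),"side",proj(s,(549.1,269.1,z)))
def cyl(n,c,W,b,zr,f=None):
    m=sel(c,W,b,zr)
    if f is not None: m&=f
    P=W[m]; print(n,len(P),np.round(np.median(P,0),1),np.round((P.min(0)+P.max(0))/2,1),np.round(np.ptp(P,axis=0),1))
br=lambda c:(c["image"][...,0].astype(int)-c["image"][...,2]>40)
cyl("body top",t,W,(205,250,168,215),(34,50),br(t)); cyl("knob top",t,W,(205,250,168,215),(80,110),br(t))
cyl("knob side",s,V,(165,185,294,306),(60,110)); print(proj(s,(550,267,96)),proj(s,(550,267,6)))
# gripper points by top
cyl("grip top",t,W,(205,250,150,190),(85,140),t["image"].sum(-1)<150)
cyl("grip side",s,V,(150,166,290,310),(85,140))
E
```

```text
85 top [227.86024241 179.34217703] side [175.70699321 298.76388674]
92 top [227.50046052 178.34340638] side [173.18071366 298.74254649]
106 top [226.76615673 176.3054222 ] side [168.09093698 298.69955018]
body top 298 [548.9 261.3  39.6] [552.1 268.2  41.7] [58.1 52.  14.9]
knob top 102 [553.8 264.7  95.1] [553.1 268.6  91. ] [23.5 23.2 18.1]
knob side 138 [549.6 261.2  82.9] [556.4 320.   80.3] [ 36.9 134.6  38.3]
[172.03056367 299.24443945] [203.71047075 299.49640012]
grip top 9 [558.8 262.  136.8] [550.  262.9 136.4] [38.1 11.2  6.8]
grip side 68 [560.3 262.1 132.3] [553.5 323.3 112.5] [ 49.3 141.1  54.7]
```

```bash
python3 - <<'E'
from h import *
s=cap("side"); V=cloud(s); I=s["image"].astype(int)
print(I[146:176:2,290:310].sum(-1))
for r in range(148,168,3): print(r,[np.round(V[r,k]).tolist() for k in (294,295,296,304,305)])
t=cap("top");W=cloud(t);print([np.round(W[r,k]).tolist() for r,k in ((219,174),(219,176),(230,176),(230,178),(219,172))])
E
```

```text
[[104  82 104  95 102 171 215 231 245 229 196 122  91 105  91  92 108 124
  163 197]
 [ 98  87  84 168 245 243 196 220 222 236 201 118 154 226 228 146  98 157
  217 228]
 [ 91  91 119 237 330 266 175 206 225 222 205 130 163 282 289 179  99 169
  220 213]
 [110  86 122 232 318 265 174 214 210 213 189 136 153 264 273 167 123 169
  230 210]
 [ 97  90  96 234 308 275 195 195 212 206 168  97 171 274 290 193 114 167
  221 225]
 [115 106 105 201 308 254 201 186 181 168 132 110 162 267 279 190 101 193
  227 230]
 [154 124 112 217 299 266 171 176 168 168 141 127 166 265 273 173 145 206
  233 237]
 [164 172 157 227 306 267 176 161 160 168 147 122 161 270 296 244 219 223
  232 233]
 [175 186 177 196 212 185 169 170 172 165 165 191 194 205 222 213 215 216
  217 226]
 [199 181 169 161 178 188 180 177 169 173 177 202 214 216 219 215 214 211
  220 213]
 [186 167 177 169 171 168 172 180 173 163 168 178 198 191 186 195 193 192
  206 203]
 [222 240 227 206 177 180 189 183 187 216 254 285 312 320 316 353 385 390
  400 397]
 [208 196 174 166 168 167 202 208 209 198 198 178 186 220 232 242 250 253
  296 
[... 417 characters left out ...]
54 [[536.0, 262.0, 148.0], [538.0, 258.0, 149.0], [540.0, 255.0, 151.0], [560.0, 254.0, 149.0], [564.0, 260.0, 146.0]]
157 [[535.0, 255.0, 143.0], [538.0, 261.0, 140.0], [541.0, 260.0, 140.0], [561.0, 260.0, 139.0], [565.0, 266.0, 136.0]]
160 [[535.0, 257.0, 134.0], [538.0, 259.0, 133.0], [540.0, 257.0, 134.0], [560.0, 254.0, 133.0], [617.0, 509.0, 24.0]]
163 [[559.0, 385.0, 71.0], [561.0, 377.0, 74.0], [564.0, 379.0, 73.0], [613.0, 507.0, 16.0], [617.0, 509.0, 15.0]]
166 [[560.0, 389.0, 60.0], [561.0, 380.0, 64.0], [564.0, 379.0, 64.0], [615.0, 515.0, 3.0], [617.0, 512.0, 4.0]]
[[559.0, 259.0, 152.0], [560.0, 258.0, 145.0], [538.0, 258.0, 142.0], [544.0, 269.0, 95.0], [559.0, 262.0, 155.0]]
```

```bash
python3 - <<'E'
from h import *
s=cap("side")
for nm,p,row in (("gate",(616,98,0),198.7),("hover b",(550,255,0),151),("gk0",(596,30,0),210),("now",(549,258,0),161.7)):
    zs=np.arange(40,200,1.); r=np.array([proj(s,(p[0],p[1],z))[0] for z in zs]); print(nm,zs[np.argmin(abs(r-row))])
st()
E
```

```text
gate 96.0
hover b 157.0
gk0 104.0
now 128.0
t 10.4 p [549.3 269.2 106.4] phi -0.049 F [0.4 0.5 0.5] w 14.9 ff 0.0 q [-0.2, 0.61, -0.48, 1.67, 0.34, 0.94, -0.86]
```

Request:
step_arm(targets=[[0, 0, 0, 0, 0, 0, 0.05], [0, 0.001, 0, 0, 0, 0, 0.05], [0, 0.001, 0.02, 0, 0, 0, 0.05], [0, 0.001, 0.035, 0, 0, 0, 0.05], [0, 0.001, 0.045, 0, 0, 0, 0.05], [0, 0.001, 0.055, 0, 0, 0, 0.05], [0, 0.001, 0.055, 0, 0, 0, 0.05], [0, 0.001, 0.055, 0, 0, 0, 0.05]])

```text
time_s: 11.2
eef_pos: [550.4, 269.4, 51.7]
ee_rot: [0.724, 0.69, 0.0, -0.0]
contact_force: [0.3, -0.9, 0.8]
gripper_width: 50.0
finger_force: 0.0
```

```bash
python3 - <<'E'
from h import *
st()
s=cap("side");V=cloud(s);I=s["image"]
cv2.imwrite("pics/y.png",cv2.resize(I[130:220,250:350,::-1],None,fx=5,fy=5,interpolation=2))
for r in range(165,192,2): print(r,[np.round(V[r,k]).tolist() for k in (284,287,289,291,299,307,309,311,314)])
E
```

```text
t 11.2 p [550.4 269.4  51.7] phi -0.049 F [ 0.3 -0.9  0.8] w 50.0 ff 0.0 q [-0.22, 0.68, -0.45, 1.73, 0.38, 0.83, -0.89]
165 [[510.0, 260.0, 122.0], [517.0, 255.0, 123.0], [521.0, 253.0, 124.0], [574.0, 511.0, 11.0], [572.0, 380.0, 66.0], [624.0, 514.0, 5.0], [574.0, 263.0, 115.0], [577.0, 253.0, 118.0], [586.0, 257.0, 116.0]]
167 [[511.0, 267.0, 113.0], [517.0, 259.0, 116.0], [523.0, 260.0, 115.0], [575.0, 515.0, 3.0], [573.0, 384.0, 59.0], [623.0, 510.0, 1.0], [575.0, 265.0, 108.0], [578.0, 255.0, 112.0], [587.0, 260.0, 110.0]]
169 [[512.0, 270.0, 107.0], [518.0, 264.0, 108.0], [522.0, 255.0, 112.0], [573.0, 507.0, 0.0], [573.0, 382.0, 54.0], [619.0, 493.0, 2.0], [575.0, 267.0, 102.0], [577.0, 251.0, 109.0], [586.0, 256.0, 106.0]]
171 [[512.0, 273.0, 100.0], [517.0, 259.0, 105.0], [522.0, 258.0, 105.0], [554.0, 405.0, 39.0], [550.0, 271.0, 97.0], [616.0, 477.0, 2.0], [575.0, 265.0, 98.0], [579.0, 258.0, 100.0], [587.0, 261.0, 98.0]]
173 [[511.0, 270.0, 96.0], [517.0, 260.0, 100.0], [522.0, 257.0, 100.0], [551.0, 387.0, 41.0], [548.0, 262.0, 96.0], [613.0, 464.0, 2.0], [576.0, 271.0
[... 1153 characters left out ...]
, 258.0, 64.0], [596.0, 384.0, 2.0], [601.0, 382.0, 2.0], [607.0, 385.0, 0.0], [615.0, 379.0, 2.0]]
187 [[531.0, 387.0, 0.0], [539.0, 385.0, 1.0], [542.0, 375.0, 5.0], [548.0, 372.0, 6.0], [548.0, 261.0, 57.0], [594.0, 378.0, -2.0], [599.0, 376.0, -1.0], [605.0, 376.0, -2.0], [613.0, 374.0, -2.0]]
189 [[528.0, 375.0, 0.0], [537.0, 375.0, -1.0], [542.0, 372.0, 1.0], [547.0, 371.0, 0.0], [547.0, 258.0, 53.0], [593.0, 373.0, -5.0], [597.0, 366.0, -2.0], [602.0, 363.0, -2.0], [610.0, 360.0, -1.0]]
191 [[525.0, 359.0, 2.0], [534.0, 362.0, -0.0], [540.0, 364.0, -2.0], [530.0, 280.0, 39.0], [550.0, 270.0, 41.0], [571.0, 270.0, 39.0], [595.0, 353.0, -2.0], [600.0, 354.0, -3.0], [608.0, 349.0, -2.0]]
```

View pics/y.png

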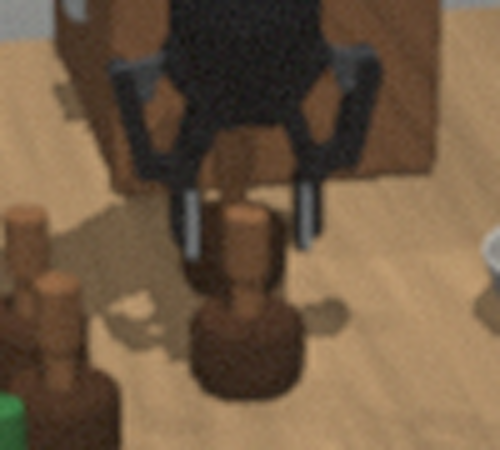

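Request:
step_arm(targets=[[0, -0.001, 0.007, 0, 0, 0, 0.05], [0, -0.001, 0.007, 0, 0, 0, 0.05], [0, -0.001, 0.007, 0, 0, 0, 0.015], [0, -0.001, 0.007, 0, 0, 0, 0.015], [0, -0.001, 0.007, 0, 0, 0, 0.015], [0, -0.001, 0.007, 0, 0, 0, 0.015], [0, -0.001, 0.007, 0, 0, 0, 0.015], [0, -0.001, 0.007, 0, 0, 0, 0.015]], squeeze=40)

```text
time_s: 12.05
eef_pos: [549.4, 269.3, 44.7]
ee_rot: [0.724, 0.69, 0.0, 0.0]
contact_force: [-0.5, -0.8, 2.0]
gripper_width: 23.1
finger_force: 39.4
```

Request:
step_arm(targets=[[0, 0, -0.005, 0, 0, 0, 0.015], [0, 0, -0.01, 0, 0, 0, 0.015], [0, 0, -0.02, 0, 0, 0, 0.015], [0, 0, -0.03, 0, 0, 0, 0.015], [0, 0, -0.04, 0, 0, 0, 0.015], [0, 0, -0.04, 0, 0, 0, 0.015], [0, 0, -0.04, 0, 0, 0, 0.015], [0, 0, -0.04, 0, 0, 0, 0.015]])

```text
time_s: 12.85
eef_pos: [549.1, 269.0, 84.2]
ee_rot: [0.724, 0.69, -0.0, -0.0]
contact_force: [-1.2, -0.7, -1.4]
gripper_width: 22.8
finger_force: 39.3
```

```bash
python3 - <<'E'
from h import *
st()
t=cap("top");s=cap("side")
for n,c,b in(("top",t,(195,260,160,225)),("side",s,(150,210,270,330))):
    W=cloud(c); m=sel(c,W,b,(74,92)) if n=="top" else sel(c,W,b,(45,92)); br=c["image"][...,0].astype(int)-c["image"][...,2]>25
    m&=br&(abs(W[...,1]-269)<40); P=W[m]; 
    print(n,len(P),"min",np.round(np.percentile(P,1,axis=0),1),"max",np.round(np.percentile(P,99,axis=0),1))
    print(np.round(proj(c,(550,269,20+36)),1),np.argwhere(m).min(0),np.argwhere(m).max(0))
E
```

```text
t 12.85 p [549.1 269.   84.2] phi -0.049 F [-1.2 -0.7 -1.4] w 22.8 ff 39.3 q [-0.21, 0.64, -0.47, 1.7, 0.35, 0.89, -0.87]
top 306 min [524.2 240.2  74.3] max [579.6 276.   86.5]
[228.9 183.4] [214 175] [241 195]
side 388 min [520.4 234.7  46.3] max [575.6 286.9  90. ]
[186.  299.2] [174 288] [195 310]
```

```bash
sed -i 's/O=np.array(\[598.0,49.3\])/O=np.array([595.1,49.0])/' h.py; python3 - <<'E'
from h import *
for y,z in((65,84),(65,52),(-48,52)): print(rk(0,y,z)); plan(*rk(0,y,z),PX)
E
```

```text
[598.31618621 113.92038313  84.        ]
move [-0.1525, 0.0568, 0.0] rot [-0.001, 0.0, 0.001]
[598.31618621 113.92038313  52.        ]
move [-0.1525, 0.0569, 0.032] rot [-0.001, 0.0, 0.001]
[592.72497018   1.05879399  52.        ]
move [-0.2655, 0.0568, 0.0321] rot [-0.001, 0.0, 0.001]
```

Request:
step_arm(targets=[[-0.03, 0.011, 0, 0, 0, 0, 0.015], [-0.06, 0.022, 0, 0, 0, 0, 0.015], [-0.09, 0.033, 0, 0, 0, 0, 0.015], [-0.12, 0.045, 0, 0, 0, 0, 0.015], [-0.14, 0.055, 0, 0, 0, 0, 0.015], [-0.1525, 0.057, 0, 0, 0, 0, 0.015], [-0.1525, 0.057, 0.01, 0, 0, 0, 0.015], [-0.1525, 0.057, 0.02, 0, 0, 0, 0.015]])

```text
time_s: 13.75
eef_pos: [598.1, 115.5, 63.8]
ee_rot: [0.724, 0.69, 0.0, -0.001]
contact_force: [-0.7, 0.2, -2.2]
gripper_width: 23.1
finger_force: 39.5
```

```bash
python3 - <<'E'
from h import *
st(); plan(*rk(0,65,52),PX); plan(*rk(0,-48,52),PX)
s=cap("side"); save(s,"s3.png",(140,290,270,420),5)
E
```

```text
t 13.75 p [598.1 115.5  63.8] phi -0.048 F [-0.7  0.2 -2.2] w 23.1 ff 39.5 q [0.06, 0.66, -0.47, 1.72, 0.38, 0.85, -0.63]
move [-0.0016, 0.0003, 0.0118] rot [-0.0, -0.001, 0.001]
move [-0.1146, 0.0001, 0.0116] rot [-0.0, -0.001, 0.001]
```

View pics/s3.png

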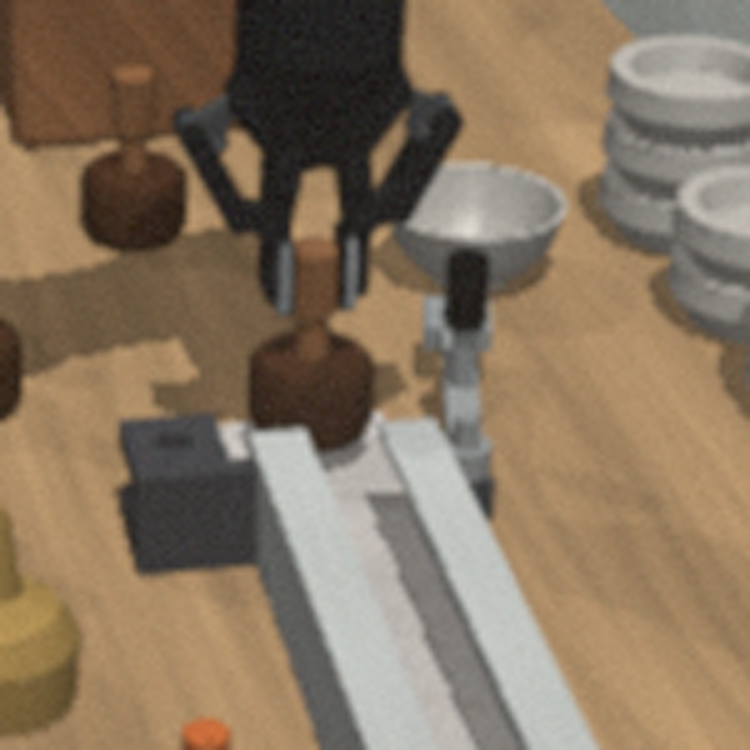

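Request:
step_arm(targets=[[-0.0016, 0, 0.006, 0, 0, 0, 0.015], [-0.0016, 0, 0.0115, 0, 0, 0, 0.015], [-0.0016, 0, 0.0115, 0, 0, 0, 0.015], [-0.012, 0, 0.0115, 0, 0, 0, 0.015], [-0.024, 0, 0.0115, 0, 0, 0, 0.015], [-0.036, 0, 0.0115, 0, 0, 0, 0.015], [-0.046, 0, 0.0115, 0, 0, 0, 0.015], [-0.054, 0, 0.0115, 0, 0, 0, 0.015]])

```text
time_s: 14.6
eef_pos: [596.1, 58.2, 53.1]
ee_rot: [0.725, 0.689, -0.0, 0.0]
contact_force: [0.1, -0.0, -1.7]
gripper_width: 22.9
finger_force: 39.4
```

Request:
step_arm(targets=[[-0.008, 0, 0, 0, 0, 0, 0.015], [-0.016, 0, 0, 0, 0, 0, 0.015], [-0.024, 0, 0, 0, 0, 0, 0.015], [-0.032, 0, 0, 0, 0, 0, 0.015], [-0.04, 0, 0, 0, 0, 0, 0.015], [-0.048, 0, 0, 0, 0, 0, 0.015], [-0.056, 0, 0, 0, 0, 0, 0.015], [-0.06, 0, 0, 0, 0, 0, 0.015]])

```text
time_s: 15.4
eef_pos: [593.1, -1.0, 52.9]
ee_rot: [0.725, 0.689, -0.0, 0.0]
contact_force: [0.6, -0.1, -2.3]
gripper_width: 23.0
finger_force: 39.4
```

```bash
python3 - <<'E'
from h import *
st(); plan(*rk(0,-48,52),PX);print(tork(manip.sense()["eef_pos"]))
E
```

```text
t 15.4 p [593.1  -1.   52.9] phi -0.05 F [ 0.6 -0.1 -2.3] w 23.0 ff 39.4 q [0.25, 0.65, -0.47, 1.78, 0.39, 0.81, -0.46]
move [0.0021, -0.0005, 0.0009] rot [-0.0, 0.001, -0.0]
[  0.4506366  -50.05535423]
```

Request:
step_arm(targets=[[-0.012, 0, 0.001, 0, 0, 0, 0.015], [-0.026, 0, 0.001, 0, 0, 0, 0.015], [-0.042, 0, 0.001, 0, 0, 0, 0.015], [-0.058, 0, 0.001, 0, 0, 0, 0.015], [-0.074, 0, 0.001, 0, 0, 0, 0.015], [-0.09, 0, 0.001, 0, 0, 0, 0.015], [-0.104, 0, 0.001, 0, 0, 0, 0.015], [-0.114, 0, 0.001, 0, 0, 0, 0.015]])

```text
time_s: 16.2
eef_pos: [587.4, -115.6, 51.9]
ee_rot: [0.725, 0.689, -0.0, 0.0]
contact_force: [0.2, 0.6, -1.6]
gripper_width: 22.8
finger_force: 39.4
```

```bash
python3 - <<'E'
from h import *
st(); plan(*rk(0,-228,51),PX);print(tork(manip.sense()["eef_pos"]))
E
```

```text
t 16.2 p [ 587.4 -115.6   51.9] phi -0.05 F [ 0.2  0.6 -1.6] w 22.8 ff 39.4 q [0.45, 0.66, -0.48, 1.76, 0.4, 0.81, -0.28]
move [-0.0633, -0.0004, 0.001] rot [-0.0, 0.0, -0.001]
[   0.45557023 -164.73378507]
```

Request:
step_arm(targets=[[-0.012, 0, 0, 0, 0, 0, 0.015], [-0.026, 0, 0, 0, 0, 0, 0.015], [-0.04, 0, 0, 0, 0, 0, 0.015], [-0.054, 0, 0, 0, 0, 0, 0.015], [-0.063, 0, 0.001, 0, 0, 0, 0.015], [-0.063, 0, 0.001, 0, 0, 0, 0.015], [-0.063, 0, 0.001, 0, 0, 0, 0.04], [-0.063, 0, 0.001, 0, 0, 0, 0.04]])

```text
time_s: 17.0
eef_pos: [584.8, -175.4, 51.2]
ee_rot: [0.724, 0.69, 0.0, -0.0]
contact_force: [-0.0, -0.4, -0.1]
gripper_width: 39.8
finger_force: 0.0
```

Request:
step_arm(targets=[[0, 0, 0, 0, 0, 0, 0.04], [0, 0, -0.03, 0, 0, 0, 0.045], [0, 0, -0.065, 0, 0, 0, 0.05], [0.04, -0.01, -0.07, 0, 0, 0, 0.05], [0.085, -0.025, -0.07, 0, 0, 0, 0.05], [0.13, -0.04, -0.07, 0, 0, 0, 0.05], [0.175, -0.055, -0.07, 0, 0, 0, 0.05], [0.22, -0.07, -0.07, 0, 0, 0, 0.05]])

```text
time_s: 17.8
eef_pos: [524.6, 48.9, 121.4]
ee_rot: [0.724, 0.69, 0.0, 0.0]
contact_force: [1.3, 0.4, 0.3]
gripper_width: 49.9
finger_force: 0.0
```

```bash
cat > pots.py <<'E'
from h import *
def scan(quiet=False):
    """true-frame pot knob positions from the top camera (x bias +2.8 removed), brown only"""
    t=cap("top");W=cloud(t);I=t["image"].astype(int)
    z=(W[...,2]>84)&(W[...,2]<112)&(I[...,0]-I[...,2]>45)&(I[...,0]>I[...,1]*1.25)
    z[:, :90]=0; z[:190]=0; z[340:]=0; z[:,430:]=0
    n,l,stt,cc=cv2.connectedComponentsWithStats(z.astype(np.uint8))
    for k in range(1,n):
        if stt[k,4]<20: continue
        P=W[l==k]; m=(P.min(0)+P.max(0))/2; print("px",np.round(cc[k][::-1]),"n",stt[k,4],"true",np.round(m[:2]-[2.8,0],1),"top z",round(float(np.percentile(P[:,2],90)),1),"rack",np.round(tork(m-[2.8,0,0]),1),"ext",np.round(np.ptp(P,axis=0)[:2],1))
E
python3 - <<'E'
from pots import *
st(); scan(); 
E
```

```text
t 17.8 p [524.6  48.9 121.4] phi -0.048 F [1.3 0.4 0.3] w 49.9 ff 0.0 q [0.23, 0.49, -0.55, 1.88, 0.33, 0.86, -0.53]
px [204. 393.] n 108 true [ 584.  -178.5] top z 104.1 rack [ 2.000e-01 -2.278e+02] ext [22.3 22.7]
px [219. 124.] n 108 true [566.7 389. ] top z 98.0 rack [-45.2 338.1] ext [21.3 23.2]
px [258. 410.] n 53 true [ 473.1 -213.3] top z 90.5 rack [-108.8 -268.1] ext [16.6 14.6]
px [276. 207.] n 93 true [444.2 207.6] top z 97.2 rack [-158.5  150.9] ext [20.8 22.4]
px [278. 168.] n 116 true [441.3 290.9] top z 97.3 rack [-165.6  234. ] ext [20.9 23.4]
```

```bash
python3 - <<'E'
from h import *
plan(444,207.5,110,PX)
E
```

```text
move [0.1453, -0.0837, 0.013] rot [0.0, -0.006, 0.011]
```

Request:
step_arm(targets=[[0.03, -0.017, 0, 0, 0, 0, 0.05], [0.06, -0.034, 0, 0, 0, 0, 0.05], [0.09, -0.051, 0, 0, 0, 0, 0.05], [0.12, -0.068, 0, 0, 0, 0, 0.05], [0.138, -0.08, 0.006, 0, 0, 0, 0.05], [0.145, -0.084, 0.011, 0, 0, 0, 0.05], [0.145, -0.084, 0.011, 0, 0, 0, 0.05], [0.145, -0.084, 0.011, 0, 0, 0, 0.05]])

```text
time_s: 18.65
eef_pos: [449.1, 194.5, 109.9]
ee_rot: [0.725, 0.689, -0.0, 0.0]
contact_force: [0.5, 0.2, -0.2]
gripper_width: 49.7
finger_force: 0.0
```

```bash
python3 - <<'E'
from pots import *
st(); plan(444,207.5,45,PX); scan()
E
```

```text
t 18.65 p [449.1 194.5 109.9] phi -0.05 F [ 0.5  0.2 -0.2] w 49.7 ff 0.0 q [-0.07, 0.45, -0.55, 1.99, 0.33, 0.79, -0.87]
move [0.0128, -0.0058, 0.0648] rot [-0.0, 0.001, -0.0]
px [204. 393.] n 107 true [ 584.  -178.4] top z 104.7 rack [ 1.000e-01 -2.277e+02] ext [22.2 22. ]
px [219. 124.] n 108 true [566.7 388. ] top z 97.5 rack [-45.1 337.2] ext [22.6 22.9]
px [258. 410.] n 51 true [ 473.2 -213.1] top z 90.4 rack [-108.8 -267.8] ext [16.7 14.3]
px [285. 332.] n 34 true [421.2 -49.7] top z 95.3 rack [-168.8 -107.2] ext [12.4 12.4]
```

Request:
step_arm(targets=[[0.013, -0.006, 0, 0, 0, 0, 0.05], [0.013, -0.006, 0, 0, 0, 0, 0.05], [0.013, -0.006, 0.015, 0, 0, 0, 0.05], [0.013, -0.006, 0.03, 0, 0, 0, 0.05], [0.013, -0.006, 0.045, 0, 0, 0, 0.05], [0.013, -0.006, 0.06, 0, 0, 0, 0.05], [0.013, -0.006, 0.065, 0, 0, 0, 0.05], [0.013, -0.006, 0.065, 0, 0, 0, 0.05]])

```text
time_s: 19.5
eef_pos: [442.9, 208.7, 44.6]
ee_rot: [0.724, 0.69, -0.001, -0.0]
contact_force: [0.5, 0.4, -0.2]
gripper_width: 49.7
finger_force: 0.0
```

Request:
step_arm(targets=[[0, 0, 0, 0, 0, 0, 0.015], [0, 0, 0, 0, 0, 0, 0.015], [0, 0, 0, 0, 0, 0, 0.015], [0, 0, 0, 0, 0, 0, 0.015], [0, 0, 0, 0, 0, 0, 0.015], [0, 0, -0.01, 0, 0, 0, 0.015], [0, 0, -0.03, 0, 0, 0, 0.015], [0, 0, -0.045, 0, 0, 0, 0.015]], squeeze=40)

```text
time_s: 20.3
eef_pos: [442.9, 208.8, 91.0]
ee_rot: [0.724, 0.69, -0.0, -0.0]
contact_force: [0.4, 0.8, -1.0]
gripper_width: 22.8
finger_force: 39.4
```

```bash
python3 - <<'E'
from h import *
st(); plan(*rk(0,65,88),PX)
E
```

```text
t 20.3 p [442.9 208.8  91. ] phi -0.049 F [ 0.4  0.8 -1. ] w 22.8 ff 39.4 q [-0.12, 0.48, -0.54, 2.01, 0.36, 0.75, -0.92]
move [-0.0872, 0.1599, 0.003] rot [-0.001, 0.0, 0.001]
```

Request:
step_arm(targets=[[-0.017, 0.031, 0, 0, 0, 0, 0.015], [-0.034, 0.062, 0, 0, 0, 0, 0.015], [-0.051, 0.093, 0, 0, 0, 0, 0.015], [-0.068, 0.124, 0, 0, 0, 0, 0.015], [-0.081, 0.148, 0, 0, 0, 0, 0.015], [-0.087, 0.16, 0, 0, 0, 0, 0.015], [-0.087, 0.16, 0.003, 0, 0, 0, 0.015], [-0.087, 0.16, 0.003, 0, 0, 0, 0.015]])

```text
time_s: 21.1
eef_pos: [597.1, 115.2, 86.5]
ee_rot: [0.724, 0.69, -0.001, -0.001]
contact_force: [-0.6, 1.2, -0.5]
gripper_width: 22.5
finger_force: 39.5
```

```bash
python3 - <<'E'
from h import *
st(); plan(*rk(0,65,52),PX); plan(*rk(0,-50,52),PX)
E
```

```text
t 21.1 p [597.1 115.2  86.5] phi -0.048 F [-0.6  1.2 -0.5] w 22.5 ff 39.5 q [0.09, 0.64, -0.52, 1.7, 0.38, 0.91, -0.64]
move [-0.0012, 0.0014, 0.0345] rot [-0.002, -0.0, 0.002]
move [-0.1162, 0.0012, 0.0344] rot [-0.002, -0.0, 0.002]
```

Request:
step_arm(targets=[[-0.001, 0.001, 0.012, 0, 0, 0, 0.015], [-0.001, 0.001, 0.024, 0, 0, 0, 0.015], [-0.001, 0.001, 0.034, 0, 0, 0, 0.015], [-0.001, 0.001, 0.034, 0, 0, 0, 0.015], [-0.012, 0.001, 0.034, 0, 0, 0, 0.015], [-0.024, 0.001, 0.034, 0, 0, 0, 0.015], [-0.036, 0.001, 0.034, 0, 0, 0, 0.015], [-0.045, 0.001, 0.034, 0, 0, 0, 0.015]])

```text
time_s: 21.9
eef_pos: [597.5, 66.7, 53.0]
ee_rot: [0.725, 0.689, -0.0, 0.0]
contact_force: [-0.3, -0.2, -1.5]
gripper_width: 22.6
finger_force: 40.7
```

Request:
step_arm(targets=[[-0.01, 0, 0, 0, 0, 0, 0.015], [-0.022, 0, 0, 0, 0, 0, 0.015], [-0.036, 0, 0, 0, 0, 0, 0.015], [-0.05, 0, 0, 0, 0, 0, 0.015], [-0.064, 0, 0, 0, 0, 0, 0.015], [-0.078, 0, 0, 0, 0, 0, 0.015], [-0.092, 0, 0, 0, 0, 0, 0.015], [-0.1, 0, 0, 0, 0, 0, 0.015]])

```text
time_s: 22.7
eef_pos: [592.5, -32.9, 52.9]
ee_rot: [0.725, 0.689, -0.0, 0.0]
contact_force: [0.1, -0.5, -1.3]
gripper_width: 22.6
finger_force: 40.7
```

```bash
python3 - <<'E'
from h import *
st(); plan(*rk(0,-167,51),PX);print(tork(manip.sense()["eef_pos"]))
E
```

```text
t 22.7 p [592.5 -32.9  52.9] phi -0.051 F [ 0.1 -0.5 -1.3] w 22.6 ff 40.7 q [0.33, 0.66, -0.51, 1.78, 0.43, 0.82, -0.44]
move [-0.085, -0.0013, 0.0019] rot [-0.0, 0.001, -0.001]
[  1.43704008 -81.96187732]
```

Request:
step_arm(targets=[[-0.012, -0.001, 0, 0, 0, 0, 0.015], [-0.026, -0.001, 0.001, 0, 0, 0, 0.015], [-0.04, -0.001, 0.001, 0, 0, 0, 0.015], [-0.054, -0.001, 0.001, 0, 0, 0, 0.015], [-0.068, -0.001, 0.001, 0, 0, 0, 0.015], [-0.08, -0.001, 0.001, 0, 0, 0, 0.015], [-0.085, -0.001, 0.002, 0, 0, 0, 0.015], [-0.085, -0.001, 0.002, 0, 0, 0, 0.015]])

```text
time_s: 23.5
eef_pos: [587.5, -116.5, 50.9]
ee_rot: [0.725, 0.689, 0.0, 0.0]
contact_force: [0.4, 0.0, -1.0]
gripper_width: 22.7
finger_force: 40.6
```

Request:
step_arm(targets=[[0, 0, 0, 0, 0, 0, 0.04], [0, 0, 0, 0, 0, 0, 0.04], [0, 0, -0.03, 0, 0, 0, 0.045], [0, 0, -0.065, 0, 0, 0, 0.05], [0.03, -0.01, -0.07, 0, 0, 0, 0.05], [0.06, -0.025, -0.07, 0, 0, 0, 0.05], [0.09, -0.04, -0.07, 0, 0, 0, 0.05], [0.12, -0.05, -0.07, 0, 0, 0, 0.05]])

```text
time_s: 24.3
eef_pos: [542.4, 8.5, 121.4]
ee_rot: [0.724, 0.69, 0.0, 0.0]
contact_force: [-0.5, 0.1, -0.8]
gripper_width: 50.1
finger_force: 0.0
```

```bash
python3 - <<'E'
from pots import *
st(); scan(); plan(441.3,290.5,115,PX)
E
```

```text
t 24.3 p [542.4   8.5 121.4] phi -0.048 F [-0.5  0.1 -0.8] w 50.1 ff 0.0 q [0.32, 0.51, -0.58, 1.84, 0.35, 0.89, -0.47]
px [204. 363.] n 108 true [ 585.6 -117. ] top z 104.7 rack [  -1.2 -166.3] ext [21.5 20.9]
px [204. 393.] n 108 true [ 584.  -178.5] top z 104.6 rack [ 2.000e-01 -2.277e+02] ext [21.9 22.3]
px [219. 124.] n 109 true [567.  388.8] top z 97.9 rack [-44.9 338. ] ext [21.9 23. ]
px [258. 410.] n 51 true [ 473.1 -213. ] top z 90.4 rack [-108.8 -267.7] ext [16.6 14.8]
px [278. 168.] n 117 true [441.3 290.8] top z 97.8 rack [-165.6  233.9] ext [20.9 24.5]
move [0.2708, -0.1112, 0.008] rot [0.0, -0.004, 0.008]
```

Request:
step_arm(targets=[[0.036, -0.015, 0, 0, 0, 0, 0.05], [0.072, -0.03, 0, 0, 0, 0, 0.05], [0.108, -0.045, 0, 0, 0, 0, 0.05], [0.144, -0.06, 0, 0, 0, 0, 0.05], [0.18, -0.075, 0, 0, 0, 0, 0.05], [0.216, -0.09, 0, 0, 0, 0, 0.05], [0.25, -0.105, 0, 0, 0, 0, 0.05], [0.27, -0.111, 0.006, 0, 0, 0, 0.05]])

```text
time_s: 25.15
eef_pos: [444.1, 286.2, 116.1]
ee_rot: [0.723, 0.691, 0.001, -0.001]
contact_force: [0.3, -1.1, 0.3]
gripper_width: 50.0
finger_force: 0.0
```

Request:
step_arm(targets=[[0.008, 0, 0, 0, 0, 0, 0.05], [0.01, 0, 0, 0, 0, 0, 0.05], [0.01, 0, 0, 0, 0, 0, 0.05], [0.01, 0, 0, 0, 0, 0, 0.05], [0.01, 0, 0, 0, 0, 0, 0.05], [0.01, 0, 0, 0, 0, 0, 0.05], [0.01, 0, 0, 0, 0, 0, 0.05], [0.01, 0, 0, 0, 0, 0, 0.05]])

```text
time_s: 25.95
eef_pos: [446.4, 291.6, 115.0]
ee_rot: [0.724, 0.689, 0.0, 0.0]
contact_force: [0.5, 0.6, -0.2]
gripper_width: 50.0
finger_force: 0.0
```

```bash
python3 - <<'E'
from h import *
st(); plan(441.3,290.5,45,PX)
E
```

```text
t 25.95 p [446.4 291.6 115. ] phi -0.049 F [ 0.5  0.6 -0.2] w 50.0 ff 0.0 q [-0.24, 0.51, -0.58, 1.87, 0.36, 0.86, -1.04]
move [-0.0013, -0.005, 0.07] rot [0.0, -0.0, 0.0]
```

Request:
step_arm(targets=[[-0.001, -0.005, 0, 0, 0, 0, 0.05], [-0.001, -0.005, 0.01, 0, 0, 0, 0.05], [-0.001, -0.005, 0.025, 0, 0, 0, 0.05], [-0.001, -0.005, 0.04, 0, 0, 0, 0.05], [-0.001, -0.005, 0.055, 0, 0, 0, 0.05], [-0.001, -0.005, 0.065, 0, 0, 0, 0.05], [-0.001, -0.005, 0.07, 0, 0, 0, 0.05], [-0.001, -0.005, 0.07, 0, 0, 0, 0.05]])

```text
time_s: 26.75
eef_pos: [440.8, 290.9, 44.3]
ee_rot: [0.724, 0.69, -0.001, -0.0]
contact_force: [-0.7, 0.1, 0.2]
gripper_width: 50.3
finger_force: 0.0
```

Request:
step_arm(targets=[[0, 0, 0, 0, 0, 0, 0.015], [0, 0, 0, 0, 0, 0, 0.015], [0, 0, 0, 0, 0, 0, 0.015], [0, 0, 0, 0, 0, 0, 0.015], [0, 0, 0, 0, 0, 0, 0.015], [0, 0, -0.01, 0, 0, 0, 0.015], [0, 0, -0.03, 0, 0, 0, 0.015], [0, 0, -0.045, 0, 0, 0, 0.015]], squeeze=40)

```text
time_s: 27.55
eef_pos: [441.1, 291.0, 91.0]
ee_rot: [0.724, 0.69, -0.0, -0.0]
contact_force: [-0.1, 0.4, -2.1]
gripper_width: 22.4
finger_force: 39.4
```

```bash
python3 - <<'E'
from h import *
st(); plan(*rk(0,65,88),PX)
E
```

```text
t 27.55 p [441.1 291.   91. ] phi -0.049 F [-0.1  0.4 -2.1] w 22.4 ff 39.4 q [-0.26, 0.53, -0.56, 1.91, 0.39, 0.8, -1.07]
move [-0.1691, 0.1657, 0.003] rot [-0.0, 0.0, 0.001]
```

Request:
step_arm(targets=[[-0.024, 0.0235, 0, 0, 0, 0, 0.015], [-0.05, 0.049, 0, 0, 0, 0, 0.015], [-0.076, 0.0745, 0, 0, 0, 0, 0.015], [-0.102, 0.1, 0, 0, 0, 0, 0.015], [-0.128, 0.125, 0, 0, 0, 0, 0.015], [-0.15, 0.147, 0, 0, 0, 0, 0.015], [-0.165, 0.161, 0, 0, 0, 0, 0.015], [-0.169, 0.166, 0.003, 0, 0, 0, 0.015]])

```text
time_s: 28.35
eef_pos: [600.3, 110.9, 87.1]
ee_rot: [0.726, 0.688, -0.0, 0.001]
contact_force: [0.1, -0.9, -1.7]
gripper_width: 22.9
finger_force: 39.4
```

```bash
python3 - <<'E'
from h import *
st(); plan(*rk(0,65,52),PX)
E
```

```text
t 28.35 p [600.3 110.9  87.1] phi -0.053 F [ 0.1 -0.9 -1.7] w 22.9 ff 39.4 q [0.11, 0.65, -0.55, 1.7, 0.41, 0.92, -0.66]
move [0.0029, -0.0022, 0.0351] rot [0.001, 0.001, -0.004]
```

Request:
step_arm(targets=[[0, 0, 0.005, 0, 0, 0, 0.015], [0, 0, 0.015, 0, 0, 0, 0.015], [0, 0, 0.025, 0, 0, 0, 0.015], [0, 0, 0.034, 0, 0, 0, 0.015], [0, 0, 0.034, 0, 0, 0, 0.015], [0, 0, 0.034, 0, 0, 0, 0.015], [0, 0, 0.034, 0, 0, 0, 0.015], [0, 0, 0.034, 0, 0, 0, 0.015]])

```text
time_s: 29.15
eef_pos: [598.8, 114.2, 53.0]
ee_rot: [0.724, 0.69, 0.0, 0.0]
contact_force: [-0.3, 0.6, -0.9]
gripper_width: 22.9
finger_force: 40.1
```

```bash
python3 - <<'E'
from h import *
st(); plan(*rk(0,0,52),PX);plan(*rk(0,-106,51.5),PX)
E
```

```text
t 29.15 p [598.8 114.2  53. ] phi -0.049 F [-0.3  0.6 -0.9] w 22.9 ff 40.1 q [0.09, 0.68, -0.53, 1.73, 0.44, 0.85, -0.69]
move [-0.0653, -0.0005, 0.001] rot [0.0, -0.0, 0.001]
move [-0.1713, -0.0005, 0.0015] rot [0.0, -0.0, 0.001]
```

Request:
step_arm(targets=[[-0.01, 0, 0, 0, 0, 0, 0.015], [-0.022, 0, 0, 0, 0, 0, 0.015], [-0.035, 0, 0, 0, 0, 0, 0.015], [-0.049, 0, 0, 0, 0, 0, 0.015], [-0.063, 0, 0, 0, 0, 0, 0.015], [-0.077, 0, 0, 0, 0, 0, 0.015], [-0.091, 0, 0, 0, 0, 0, 0.015], [-0.1, 0, 0, 0, 0, 0, 0.015]])

```text
time_s: 29.95
eef_pos: [593.8, 12.1, 52.9]
ee_rot: [0.725, 0.689, -0.0, 0.0]
contact_force: [0.4, -0.7, -1.5]
gripper_width: 23.4
finger_force: 40.1
```

Request:
step_arm(targets=[[-0.01, 0, 0, 0, 0, 0, 0.015], [-0.022, 0, 0, 0, 0, 0, 0.015], [-0.036, 0, 0.001, 0, 0, 0, 0.015], [-0.05, 0, 0.001, 0, 0, 0, 0.015], [-0.062, 0, 0.001, 0, 0, 0, 0.015], [-0.071, 0, 0.002, 0, 0, 0, 0.015], [-0.071, 0, 0.002, 0, 0, 0, 0.015], [-0.071, 0, 0.002, 0, 0, 0, 0.015]])

```text
time_s: 30.75
eef_pos: [590.5, -57.1, 51.1]
ee_rot: [0.724, 0.689, 0.0, 0.0]
contact_force: [0.2, 0.2, -0.3]
gripper_width: 22.9
finger_force: 40.3
```

Request:
step_arm(targets=[[0, 0, 0, 0, 0, 0, 0.04], [0, 0, 0, 0, 0, 0, 0.04], [0, 0, -0.03, 0, 0, 0, 0.045], [0, 0, -0.065, 0, 0, 0, 0.05], [0.03, -0.01, -0.07, 0, 0, 0, 0.05], [0.06, -0.02, -0.07, 0, 0, 0, 0.05], [0.09, -0.03, -0.07, 0, 0, 0, 0.05], [0.12, -0.03, -0.07, 0, 0, 0, 0.05]])

```text
time_s: 31.55
eef_pos: [565.0, 66.1, 121.3]
ee_rot: [0.724, 0.69, -0.0, -0.0]
contact_force: [0.6, -0.6, 0.8]
gripper_width: 49.8
finger_force: 0.0
```

```bash
python3 - <<'E'
from pots import *
st(); scan(); plan(566.8,388.5,115,PX)
E
```

```text
t 31.55 p [565.   66.1 121.3] phi -0.048 F [ 0.6 -0.6  0.8] w 49.8 ff 0.0 q [0.22, 0.56, -0.6, 1.77, 0.38, 0.93, -0.59]
px [203. 333.] n 106 true [588.9 -55.3] top z 104.1 rack [  -1.1 -104.5] ext [22.4 20.8]
px [204. 393.] n 108 true [ 584.2 -178.4] top z 104.0 rack [   0.4 -227.7] ext [21.8 21.9]
px [206. 363.] n 113 true [ 581.6 -116.1] top z 104.7 rack [  -5.3 -165.6] ext [22.  22.3]
px [219. 124.] n 105 true [567.  388.4] top z 97.2 rack [-44.9 337.6] ext [22.4 22.2]
px [258. 410.] n 50 true [ 473.2 -213.1] top z 91.0 rack [-108.7 -267.8] ext [16.6 14.4]
move [0.315, -0.012, 0.0084] rot [0.001, -0.005, 0.008]
```

Request:
step_arm(targets=[[0.036, -0.001, 0, 0, 0, 0, 0.05], [0.076, -0.003, 0, 0, 0, 0, 0.05], [0.116, -0.005, 0, 0, 0, 0, 0.05], [0.156, -0.007, 0, 0, 0, 0, 0.05], [0.196, -0.009, 0, 0, 0, 0, 0.05], [0.236, -0.01, 0, 0, 0, 0, 0.05], [0.276, -0.012, 0, 0, 0, 0, 0.05], [0.315, -0.012, 0.006, 0, 0, 0, 0.05]])

```text
time_s: 32.4
eef_pos: [569.5, 382.4, 115.7]
ee_rot: [0.724, 0.69, 0.001, -0.0]
contact_force: [1.3, 0.1, 0.7]
gripper_width: 50.1
finger_force: 0.0
```

Request:
step_arm(targets=[[0, 0, 0, 0, 0, 0, 0.05], [0, 0, 0, 0, 0, 0, 0.05], [0, 0, 0, 0, 0, 0, 0.05], [0, 0, 0, 0, 0, 0, 0.05], [0, 0, 0, 0, 0, 0, 0.05], [0, 0, 0, 0, 0, 0, 0.05], [0, 0, 0, 0, 0, 0, 0.05], [0, 0, 0, 0, 0, 0, 0.05]])

```text
time_s: 33.2
eef_pos: [569.8, 379.6, 115.1]
ee_rot: [0.724, 0.689, 0.0, 0.0]
contact_force: [0.7, 0.5, -0.1]
gripper_width: 49.7
finger_force: 0.0
```

```bash
python3 - <<'E'
from pots import *
st(); plan(566.8,388.5,45,PX)
E
```

```text
t 33.2 p [569.8 379.6 115.1] phi -0.049 F [ 0.7  0.5 -0.1] w 49.7 ff 0.0 q [-0.32, 0.72, -0.56, 1.45, 0.41, 1.09, -1.01]
move [0.0087, -0.0035, 0.0701] rot [0.0, -0.0, 0.0]
```

Request:
step_arm(targets=[[0.009, -0.003, 0, 0, 0, 0, 0.05], [0.009, -0.003, 0.01, 0, 0, 0, 0.05], [0.009, -0.003, 0.025, 0, 0, 0, 0.05], [0.009, -0.003, 0.04, 0, 0, 0, 0.05], [0.009, -0.003, 0.055, 0, 0, 0, 0.05], [0.009, -0.003, 0.065, 0, 0, 0, 0.05], [0.009, -0.003, 0.07, 0, 0, 0, 0.05], [0.009, -0.003, 0.07, 0, 0, 0, 0.05]])

```text
time_s: 34.0
eef_pos: [566.9, 388.7, 43.9]
ee_rot: [0.724, 0.69, -0.001, -0.0]
contact_force: [0.2, 1.0, -0.3]
gripper_width: 49.9
finger_force: 0.0
```

Request:
step_arm(targets=[[0, 0, 0, 0, 0, 0, 0.015], [0, 0, 0, 0, 0, 0, 0.015], [0, 0, 0, 0, 0, 0, 0.015], [0, 0, 0, 0, 0, 0, 0.015], [0, 0, 0, 0, 0, 0, 0.015], [0, 0, -0.01, 0, 0, 0, 0.015], [0, 0, -0.03, 0, 0, 0, 0.015], [0, 0, -0.045, 0, 0, 0, 0.015]], squeeze=40)

```text
time_s: 34.8
eef_pos: [567.0, 389.0, 91.1]
ee_rot: [0.724, 0.69, -0.0, -0.0]
contact_force: [-0.4, -0.4, -0.8]
gripper_width: 23.1
finger_force: 39.3
```

```bash
python3 - <<'E'
from h import *
st(); plan(*rk(0,65,88),PX)
E
```

```text
t 34.8 p [567.  389.   91.1] phi -0.049 F [-0.4 -0.4 -0.8] w 23.1 ff 39.3 q [-0.34, 0.75, -0.55, 1.47, 0.42, 1.05, -1.03]
move [-0.2732, 0.0447, 0.0031] rot [-0.0, 0.0, 0.001]
```

Request:
step_arm(targets=[[-0.03, 0.005, 0, 0, 0, 0, 0.015], [-0.068, 0.011, 0, 0, 0, 0, 0.015], [-0.106, 0.017, 0, 0, 0, 0, 0.015], [-0.144, 0.023, 0, 0, 0, 0, 0.015], [-0.182, 0.03, 0, 0, 0, 0, 0.015], [-0.22, 0.036, 0, 0, 0, 0, 0.015], [-0.255, 0.042, 0, 0, 0, 0, 0.015], [-0.273, 0.045, 0, 0, 0, 0, 0.015]])

```text
time_s: 35.6
eef_pos: [599.2, 109.3, 90.3]
ee_rot: [0.726, 0.688, -0.001, 0.001]
contact_force: [0.1, -0.4, -0.7]
gripper_width: 22.9
finger_force: 39.4
```

Request:
step_arm(targets=[[0, 0, 0.003, 0, 0, 0, 0.015], [0, 0, 0.003, 0, 0, 0, 0.015], [0, 0, 0.003, 0, 0, 0, 0.015], [0, 0, 0.015, 0, 0, 0, 0.015], [0, 0, 0.025, 0, 0, 0, 0.015], [0, 0, 0.033, 0, 0, 0, 0.015], [0, 0, 0.036, 0, 0, 0, 0.015], [0, 0, 0.036, 0, 0, 0, 0.015]])

```text
time_s: 36.4
eef_pos: [598.3, 114.2, 53.1]
ee_rot: [0.724, 0.69, -0.001, -0.0]
contact_force: [0.5, -0.3, -1.7]
gripper_width: 22.9
finger_force: 39.4
```

```bash
python3 - <<'E'
from h import *
st(); plan(*rk(0,0,52),PX);plan(*rk(-1,-44,51),PX)
E
```

```text
t 36.4 p [598.3 114.2  53.1] phi -0.049 F [ 0.5 -0.3 -1.7] w 22.9 ff 39.4 q [0.11, 0.69, -0.56, 1.73, 0.46, 0.86, -0.7]
move [-0.0653, -0.0, 0.0011] rot [-0.001, 0.0, 0.001]
move [-0.1093, -0.001, 0.0021] rot [-0.001, 0.0, 0.001]
```

Request:
step_arm(targets=[[-0.01, 0, 0.001, 0, 0, 0, 0.015], [-0.022, 0, 0.001, 0, 0, 0, 0.015], [-0.035, 0, 0.001, 0, 0, 0, 0.015], [-0.049, 0, 0.001, 0, 0, 0, 0.015], [-0.063, 0, 0.001, 0, 0, 0, 0.015], [-0.077, 0, 0.001, 0, 0, 0, 0.015], [-0.091, 0, 0.001, 0, 0, 0, 0.015], [-0.1, -0.001, 0.001, 0, 0, 0, 0.015]])

```text
time_s: 37.2
eef_pos: [592.8, 12.1, 53.0]
ee_rot: [0.725, 0.689, -0.0, 0.0]
contact_force: [-0.3, -0.2, -1.2]
gripper_width: 23.1
finger_force: 39.4
```

Request:
step_arm(targets=[[-0.005, 0, 0, 0, 0, 0, 0.015], [-0.011, 0, 0.001, 0, 0, 0, 0.015], [-0.011, 0, 0.0015, 0, 0, 0, 0.015], [-0.011, 0, 0.0015, 0, 0, 0, 0.04], [-0.011, 0, 0.0015, 0, 0, 0, 0.04], [-0.011, 0, -0.03, 0, 0, 0, 0.045], [-0.011, 0, -0.065, 0, 0, 0, 0.05], [-0.011, 0, -0.07, 0, 0, 0, 0.05]])

```text
time_s: 38.0
eef_pos: [594.6, 4.7, 126.9]
ee_rot: [0.724, 0.69, 0.003, 0.002]
contact_force: [1.1, 0.3, 0.6]
gripper_width: 50.1
finger_force: 0.0
```

Request:
step_arm(targets=[[0.02, -0.02, 0, 0, 0, 0, 0.05], [0.04, -0.04, 0, 0, 0, 0, 0.05], [0.06, -0.065, 0, 0, 0, 0, 0.05], [0.08, -0.085, 0, 0, 0, 0, 0.05], [0.09, -0.1, 0, 0, 0, 0, 0.05], [0.1, -0.1, 0, 0, 0, 0, 0.05], [0.1, -0.1, 0, 0, 0, 0, 0.05], [0.1, -0.1, 0, 0, 0, 0, 0.05]])

```text
time_s: 38.8
eef_pos: [498.3, 107.8, 122.8]
ee_rot: [0.724, 0.689, 0.0, 0.0]
contact_force: [0.2, -0.7, -0.9]
gripper_width: 50.1
finger_force: 0.0
```

```bash
python3 - <<'E'
from pots import *
st(); scan()
t=cap("top");W=cloud(t);s=cap("side");V=cloud(s)
m=sel(t,W,(140,200,220,300),(90,112))&(t["image"].max(-1)<90); 
if m.any(): P=W[m];c=(P.min(0)+P.max(0))/2; print("top knob",m.sum(),c)
m=sel(s,V,(170,240,340,400),(85,108))&(s["image"].max(-1)<90); P=V[m];
if len(P): print("side knob",len(P),(P.min(0)+P.max(0))/2,np.ptp(P,axis=0),np.argwhere(m).mean(0))
print(proj(s,(673,117,90)), "expected at TCP release 673,116.6; hinge",rk(62,12,0))
E
```

```text
t 38.8 p [498.3 107.8 122.8] phi -0.049 F [ 0.2 -0.7 -0.9] w 50.1 ff 0.0 q [0.18, 0.48, -0.64, 1.92, 0.37, 0.86, -0.7]
px [202. 305.] n 101 true [592.2   2.4] top z 104.4 rack [ -0.6 -46.7] ext [21.2 21.1]
px [203. 334.] n 104 true [588.9 -57.4] top z 104.0 rack [  -1.  -106.6] ext [21.5 20.8]
px [204. 393.] n 108 true [ 584.2 -178.5] top z 104.2 rack [   0.4 -227.7] ext [22.2 22.4]
px [206. 363.] n 109 true [ 581.6 -116. ] top z 104.3 rack [  -5.3 -165.5] ext [21.4 22.2]
px [258. 410.] n 48 true [ 473.2 -213. ] top z 90.0 rack [-108.8 -267.7] ext [16.7 14.5]
px [285. 332.] n 33 true [421.2 -49.7] top z 95.2 rack [-168.8 -107.2] ext [12.3 12.4]
top knob 71 [676.06019635 116.56888775  99.02424138]
side knob 84 [629.08627044  31.70438008  94.69650288] [104.7741113  192.43117015  18.77917026] [199.17857143 360.97619048]
[195.20481697 363.04301233] expected at TCP release 673,116.6; hinge [657.61781521  57.91755465   0.        ]
```

```bash
python3 - <<'E'
from h import *
plan(673.2,116.6,122,PY-1.783)
E
```

```text
move [0.0182, 0.1746, 0.0006] rot [-0.0, 0.0, 0.211]
```

Request:
step_arm(targets=[[0.003, 0.03, 0, 0, 0, 0.04, 0.05], [0.007, 0.065, 0, 0, 0, 0.08, 0.05], [0.01, 0.1, 0, 0, 0, 0.12, 0.05], [0.014, 0.135, 0, 0, 0, 0.16, 0.05], [0.017, 0.163, 0, 0, 0, 0.2, 0.05], [0.018, 0.1745, 0, 0, 0, 0.211, 0.05], [0.018, 0.1745, 0, 0, 0, 0.211, 0.05], [0.018, 0.1745, 0, 0, 0, 0.211, 0.05]])

```text
time_s: 39.75
eef_pos: [671.9, 117.0, 122.3]
ee_rot: [0.793, 0.609, -0.001, -0.0]
contact_force: [-0.9, -0.1, 0.5]
gripper_width: 49.9
finger_force: 0.0
```

```bash
python3 - <<'E'
from h import *
st(); plan(673.2,116.6,52,PY-1.783)
E
```

```text
t 39.75 p [671.9 117.  122.3] phi -0.26 F [-0.9 -0.1  0.5] w 49.9 ff 0.0 q [0.08, 0.71, -0.54, 1.45, 0.38, 1.09, -0.79]
move [-0.0001, 0.0014, 0.0703] rot [-0.001, 0.0, 0.002]
```

Request:
step_arm(targets=[[0, 0.001, 0.01, 0, 0, 0, 0.05], [0, 0.001, 0.025, 0, 0, 0, 0.05], [0, 0.001, 0.04, 0, 0, 0, 0.05], [0, 0.001, 0.055, 0, 0, 0, 0.05], [0, 0.001, 0.065, 0, 0, 0, 0.05], [0, 0.001, 0.07, 0, 0, 0, 0.05], [0, 0.001, 0.07, 0, 0, 0, 0.05], [0, 0.001, 0.07, 0, 0, 0, 0.05]])

```text
time_s: 40.55
eef_pos: [673.8, 117.5, 53.3]
ee_rot: [0.793, 0.61, 0.0, 0.0]
contact_force: [-0.5, 0.2, 0.6]
gripper_width: 49.9
finger_force: 0.0
```

Request:
step_arm(targets=[[0, 0, 0, 0, 0, 0, 0.012], [0, 0, 0, 0, 0, 0, 0.012], [0, 0, 0, 0, 0, 0, 0.012], [0, 0, 0, 0, 0, 0, 0.012], [0, 0, 0, 0, 0, 0, 0.012], [0, 0, 0, 0, 0, 0, 0.012], [0, 0, 0, 0, 0, 0, 0.012], [0, 0, 0, 0, 0, 0, 0.012]], squeeze=20)

```text
time_s: 41.35
eef_pos: [674.0, 117.4, 53.7]
ee_rot: [0.793, 0.609, 0.001, 0.0]
contact_force: [-0.3, -1.2, 5.9]
gripper_width: 19.2
finger_force: 20.6
```

```bash
python3 - <<'E'
from h import *
st()
p=manip.sense()["eef_pos"]; d=p[:2]-rk(62,12,0)[:2]; print(d,np.hypot(*d), "angle",np.arctan2(d@Y,-(d@X)))
a=np.arange(1.5,-0.11,-.2); print([ (round(x,2),np.round(rk(62-62*np.cos(x),12+62*np.sin(x),0)[:2],1).tolist()) for x in a])
E
```

```text
t 41.35 p [674.  117.4  53.7] phi -0.26 F [-0.3 -1.2  5.9] w 19.2 ff 20.6 q [0.07, 0.77, -0.51, 1.51, 0.43, 0.96, -0.82]
[16.34661945 59.45288842] 61.65920781885862 angle 1.7896167996966406
[(np.float64(1.5), [656.3, 119.9]), (np.float64(1.3), [644.0, 118.4]), (np.float64(1.1), [632.3, 114.5]), (np.float64(0.9), [621.5, 108.3]), (np.float64(0.7), [612.2, 100.2]), (np.float64(0.5), [604.7, 90.3]), (np.float64(0.3), [599.4, 79.1]), (np.float64(0.1), [596.3, 67.2]), (np.float64(-0.1), [595.7, 54.8])]
```

Request:
step_arm(targets=[[-0.0003, -0.006, 0, 0, 0, -0.1, 0.012], [-0.0012, -0.012, 0, 0, 0, -0.2, 0.012], [-0.0028, -0.018, 0, 0, 0, -0.3, 0.012], [-0.005, -0.024, 0, 0, 0, -0.4, 0.012], [-0.0075, -0.03, 0, 0, 0, -0.5, 0.012], [-0.011, -0.035, 0, 0, 0, -0.6, 0.012], [-0.0145, -0.04, 0, 0, 0, -0.7, 0.012], [-0.019, -0.0445, 0, 0, 0, -0.8, 0.012]])

```text
time_s: 42.15
eef_pos: [627.1, 110.8, 53.7]
ee_rot: [0.491, 0.871, 0.001, 0.001]
contact_force: [4.9, 1.2, 1.8]
gripper_width: 19.7
finger_force: 20.4
```

Request:
step_arm(targets=[[-0.0003, -0.006, 0, 0, 0, -0.1, 0.012], [-0.0012, -0.012, 0, 0, 0, -0.2, 0.012], [-0.0028, -0.018, 0, 0, 0, -0.3, 0.012], [-0.005, -0.024, 0, 0, 0, -0.4, 0.012], [-0.0075, -0.03, 0, 0, 0, -0.5, 0.012], [-0.011, -0.035, 0, 0, 0, -0.6, 0.012], [-0.0145, -0.04, 0, 0, 0, -0.7, 0.012], [-0.019, -0.0445, 0, 0, 0, -0.8, 0.012]])

```text
time_s: 42.95
eef_pos: [599.6, 72.3, 53.8]
ee_rot: [0.113, 0.994, 0.002, 0.002]
contact_force: [7.0, 2.8, -1.0]
gripper_width: 19.0
finger_force: 20.2
```

```bash
python3 - <<'E'
from h import *
st()
p=manip.sense()["eef_pos"]; d=p[:2]-rk(62,12,0)[:2]; print(d,np.hypot(*d), "angle",np.arctan2(d@Y,-(d@X))); plan(*rk(0,12,52),PY)
E
```

```text
t 42.95 p [599.6  72.3  53.8] phi 1.345 F [ 7.   2.8 -1. ] w 19.0 ff 20.2 q [0.38, 0.79, -0.94, 1.75, 0.75, 1.0, 0.49]
[-57.99462363  14.39444289] 59.75429989419853 angle 0.1937867091827189
move [0.0013, -0.0119, 0.0017] rot [0.003, 0.005, -0.177]
```

Request:
step_arm(targets=[[0.0005, -0.004, 0, 0, 0, -0.06, 0.012], [0.001, -0.008, 0, 0, 0, -0.12, 0.012], [0.001, -0.012, 0, 0, 0, -0.18, 0.012], [0.001, -0.013, 0, 0, 0, -0.18, 0.012], [0.001, -0.014, 0, 0, 0, -0.18, 0.012], [0.001, -0.015, 0, 0, 0, -0.18, 0.012], [0.001, -0.015, 0, 0, 0, -0.18, 0.012], [0.001, -0.015, 0, 0, 0, -0.18, 0.012]])

```text
time_s: 43.75
eef_pos: [597.7, 62.9, 54.0]
ee_rot: [0.024, 1.0, 0.006, 0.005]
contact_force: [16.2, 14.0, -10.6]
gripper_width: 19.3
finger_force: 20.5
```

```bash
python3 - <<'E'
from h import *
st()
p=manip.sense()["eef_pos"]; d=p[:2]-rk(62,12,0)[:2]; print(d,np.hypot(*d), "angle",np.arctan2(d@Y,-(d@X)))
E
```

```text
t 43.75 p [597.7  62.9  54. ] phi 1.522 F [ 16.2  14.  -10.6] w 19.3 ff 20.5 q [0.42, 0.81, -0.99, 1.76, 0.79, 1.01, 0.65]
[-59.9414975   4.9621885] 60.146541354267704 angle 0.03309552269704509
```

Request:
step_arm(targets=[[0.001, 0.002, 0, 0, 0, 0, 0.012], [0.002, 0.004, 0, 0, 0, 0, 0.012], [0.002, 0.004, 0, 0, 0, 0, 0.04], [0.002, 0.004, 0, 0, 0, 0, 0.04], [0.002, 0.004, -0.03, 0, 0, 0, 0.05], [0.002, 0.004, -0.06, 0, 0, 0, 0.05], [0.002, 0.004, -0.07, 0, 0, 0, 0.05], [0.002, 0.004, -0.07, 0, 0, 0, 0.05]])

```text
time_s: 44.55
eef_pos: [591.3, 60.9, 124.1]
ee_rot: [0.026, 1.0, -0.0, 0.001]
contact_force: [-0.3, 0.1, -0.8]
gripper_width: 50.2
finger_force: 0.0
```

Request:
step_arm(targets=[[0.03, 0, 0, 0, 0, 0.1, 0.05], [0.06, 0, 0, 0, 0, 0.2, 0.05], [0.08, -0.03, 0, 0, 0, 0.3, 0.05], [0.1, -0.07, 0, 0, 0, 0.4, 0.05], [0.12, -0.11, 0, 0, 0, 0.5, 0.05], [0.14, -0.15, 0, 0, 0, 0.6, 0.05], [0.16, -0.19, 0, 0, 0, 0.7, 0.05], [0.175, -0.22, 0, 0, 0, 0.8, 0.05]])

```text
time_s: 45.35
eef_pos: [401.8, -152.4, 121.6]
ee_rot: [0.416, 0.91, -0.001, -0.002]
contact_force: [0.5, 0.2, -0.3]
gripper_width: 49.9
finger_force: 0.0
```

```bash
cat > gate.py <<'E'
from h import *
def gate():
    t=cap("top");W=cloud(t);I=t["image"].astype(int)
    m=sel(t,W,(185,225,262,300),(88,115))&(I.max(-1)<90); P=W[m]
    k=(P.min(0)+P.max(0))/2; q=tork(k-[2.8,0,0]); print("knob",m.sum(),np.round(k,1),np.round(np.ptp(P,axis=0),1),"rack",np.round(q,1),"angle",np.arctan2(q[1]-12,62-q[0]))
    m=sel(t,W,(186,228,262,300),(26,42)); pts=np.argwhere(m); Q=np.array([at_z(t,p,34)[:2]-[2.8,0] for p in pts])
    q=np.array([tork(x) for x in Q]); q=q[(abs(q[:,1]-12)<22)&(q[:,0]<45)]
    xs=np.round(q[:,0]/4)*4; cen=np.array([(x,(q[xs==x,1].min()+q[xs==x,1].max())/2,np.ptp(q[xs==x,1])) for x in np.unique(xs)]); print(np.round(cen,1).tolist())
    return t,W
if __name__=="__main__": gate()
E
python3 gate.py; python3 -c "
from h import *
st()"
```

```text
knob 75 [597.8  60.7  97. ] [18.5 19.4 16.5] rack [-0.6 11.7] angle -0.0055158589600351774
[[-48.0, 10.7, 15.4], [-44.0, 6.5, 24.2], [-40.0, 11.0, 15.5], [-36.0, 11.1, 15.5], [-32.0, 11.3, 15.5], [-28.0, 11.5, 15.5], [-24.0, 11.7, 15.5], [-20.0, 11.7, 15.5], [-16.0, 11.9, 15.5], [-12.0, 12.1, 15.5], [-8.0, 12.2, 15.4], [-4.0, 11.3, 13.2], [-0.0, 5.9, 2.2], [4.0, 5.0, 0.0], [8.0, 4.1, 2.2], [12.0, 6.4, 2.3], [16.0, 6.6, 6.7], [20.0, 8.9, 11.0], [24.0, 11.3, 15.6], [28.0, 11.5, 15.6], [32.0, 11.6, 15.6], [36.0, 11.8, 15.6], [40.0, 11.9, 15.6], [44.0, 12.1, 15.6]]
t 45.4 p [ 398.7 -156.8  120.9] phi 0.703 F [-3.9 -4.3 -1.3] w 50.2 ff 0.0 q [0.99, 0.45, -0.96, 2.11, 0.5, 0.84, 0.44]
```

```bash
python3 - <<'E'
from h import *
plan(406.3,-259.2,120,PX); st()
t=cap("top");s=cap("side");W=cloud(t);V=cloud(s)
for n,c,A,b in(("top",t,W,(275,305,415,447)),("side",s,V,(298,330,268,292))):
    m=sel(c,A,b,(66,110)); P=A[m]; print(n,len(P),np.round((P.min(0)+P.max(0))/2,1),np.round(np.ptp(P,axis=0),1))
E
```

```text
move [-0.083, -0.0604, 0.0011] rot [-0.008, -0.0, 0.752]
t 45.4 p [ 398.7 -156.8  120.9] phi 0.703 F [-3.9 -4.3 -1.3] w 50.2 ff 0.0 q [0.99, 0.45, -0.96, 2.11, 0.5, 0.84, 0.44]Traceback (most recent call last):
  File "<stdin>", line 5, in <module>
    return umr_minimum(a, axis, None, out, keepdims, initial, where)
ValueError: zero-size array to reduction operation minimum which has no identity
```

Request:
step_arm(targets=[[-0.014, -0.01, 0, 0, 0, 0.12, 0.05], [-0.028, -0.02, 0, 0, 0, 0.25, 0.05], [-0.042, -0.03, 0, 0, 0, 0.38, 0.05], [-0.056, -0.04, 0, 0, 0, 0.5, 0.05], [-0.07, -0.05, 0, 0, 0, 0.63, 0.05], [-0.083, -0.06, 0, 0, 0, 0.752, 0.05], [-0.083, -0.06, 0, 0, 0, 0.752, 0.05], [-0.083, -0.06, 0, 0, 0, 0.752, 0.05]])

```text
time_s: 46.3
eef_pos: [414.8, -250.4, 122.4]
ee_rot: [0.717, 0.697, 0.0, -0.001]
contact_force: [-0.1, 0.3, -0.3]
gripper_width: 50.1
finger_force: 0.0
```

```bash
python3 - <<'E'
from h import *
plan(406.3,-259.2,50,PX); st()
s=cap("side");V=cloud(s)
m=sel(s,V,(298,330,268,292),(66,110))&(abs(V[...,1]+262)<20); P=V[m]; print(len(P),np.round((P.min(0)+P.max(0))/2,1),np.round(np.ptp(P,axis=0),1),np.argwhere(m).min(0),np.argwhere(m).max(0))
# finger tip in side view
e=manip.sense()["eef_pos"]; print(proj(s,e+[0,-11,25]))
for r in range(275,306,2): print(r,[np.round(V[r,k]).tolist() for k in range(258,304,5)])
E
```

```text
move [-0.0091, -0.0082, 0.0724] rot [-0.001, -0.001, 0.022]
t 46.3 p [ 414.8 -250.4  122.4] phi -0.027 F [-0.1  0.3 -0.3] w 50.1 ff 0.0 q [1.0, 0.46, -0.72, 1.98, 0.4, 0.85, 0.02]
194 [ 405.4 -262.3   82.5] [17.2 20.7 33.1] [299 274] [320 284]
[276.78735257 283.28944014]
275 [[395.0, -67.0, 26.0], [382.0, -258.0, 154.0], [413.0, -82.0, 33.0], [424.0, -77.0, 28.0], [434.0, -79.0, 27.0], [446.0, -71.0, 21.0], [462.0, -39.0, -3.0], [471.0, -46.0, 0.0], [439.0, -264.0, 149.0], [493.0, -48.0, -1.0]]
277 [[384.0, -161.0, 85.0], [392.0, -168.0, 88.0], [413.0, -80.0, 27.0], [423.0, -84.0, 27.0], [433.0, -83.0, 25.0], [446.0, -71.0, 15.0], [460.0, -47.0, -3.0], [470.0, -54.0, 1.0], [480.0, -55.0, -0.0], [491.0, -57.0, -1.0]]
279 [[383.0, -170.0, 87.0], [392.0, -169.0, 84.0], [413.0, -81.0, 22.0], [423.0, -80.0, 20.0], [433.0, -82.0, 19.0], [445.0, -74.0, 13.0], [459.0, -56.0, -2.0], [469.0, -58.0, -2.0], [479.0, -61.0, -1.0], [489.0, -64.0, -1.0]]
281 [[382.0, -174.0, 85.0], [391.0, -175.0, 84.0], [413.0, -82.0, 18.0], [423.0, -82.0, 16.0], [433.0, -81.0, 14.0], [445.0, -74.0, 8.0], [458.0, -
[... 2142 characters left out ...]

301 [[386.0, -120.0, -1.0], [390.0, -174.0, 38.0], [406.0, -123.0, -2.0], [415.0, -130.0, 2.0], [405.0, -257.0, 96.0], [413.0, -260.0, 97.0], [444.0, -132.0, -2.0], [454.0, -135.0, -1.0], [464.0, -136.0, -1.0], [473.0, -140.0, 0.0]]
303 [[385.0, -125.0, -1.0], [389.0, -174.0, 34.0], [404.0, -132.0, 0.0], [414.0, -132.0, -1.0], [404.0, -265.0, 98.0], [413.0, -263.0, 95.0], [443.0, -139.0, -1.0], [453.0, -138.0, -3.0], [462.0, -146.0, 1.0], [472.0, -147.0, 0.0]]
305 [[385.0, -130.0, -3.0], [389.0, -173.0, 28.0], [404.0, -135.0, -2.0], [413.0, -137.0, -2.0], [404.0, -267.0, 96.0], [413.0, -264.0, 92.0], [442.0, -144.0, -2.0], [452.0, -147.0, -1.0], [462.0, -147.0, -3.0], [471.0, -150.0, -2.0]]
```

Request:
step_arm(targets=[[-0.009, -0.008, 0, 0, 0, 0.022, 0.05], [-0.009, -0.008, 0, 0, 0, 0.022, 0.05], [-0.009, -0.008, 0.015, 0, 0, 0.022, 0.05], [-0.009, -0.008, 0.03, 0, 0, 0.022, 0.05], [-0.009, -0.008, 0.045, 0, 0, 0.022, 0.05], [-0.009, -0.008, 0.06, 0, 0, 0.022, 0.05], [-0.009, -0.008, 0.07, 0, 0, 0.022, 0.05], [-0.009, -0.008, 0.07, 0, 0, 0.022, 0.05]])

```text
time_s: 47.15
eef_pos: [405.6, -260.3, 52.1]
ee_rot: [0.726, 0.688, -0.0, -0.001]
contact_force: [-0.3, 0.1, 0.4]
gripper_width: 49.8
finger_force: 0.0
```

```bash
python3 - <<'E'
from h import *
plan(406.3,-259.3,50,PX); st()
E
```

```text
move [0.001, 0.0007, 0.0021] rot [-0.002, -0.001, -0.004]
t 47.15 p [ 405.6 -260.3   52.1] phi -0.054 F [-0.3  0.1  0.4] w 49.8 ff 0.0 q [0.95, 0.55, -0.63, 2.07, 0.52, 0.68, -0.08]
```

Request:
step_arm(targets=[[0.001, 0.001, 0.001, 0, 0, 0, 0.05], [0.001, 0.001, 0.001, 0, 0, 0, 0.01], [0.001, 0.001, 0.001, 0, 0, 0, 0.01], [0.001, 0.001, 0.001, 0, 0, 0, 0.01], [0.001, 0.001, 0.001, 0, 0, 0, 0.01], [0.001, 0.001, 0.001, 0, 0, 0, 0.01], [0.001, 0.001, 0.001, 0, 0, 0, 0.05], [0.001, 0.001, 0.001, 0, 0, 0, 0.05]], squeeze=20)

```text
time_s: 47.95
eef_pos: [407.3, -259.7, 51.9]
ee_rot: [0.726, 0.688, -0.0, -0.0]
contact_force: [-0.9, -0.8, -0.4]
gripper_width: 45.3
finger_force: 0.0
```

Request:
step_arm(targets=[[0, 0, 0, 0, 0, 0, 0.05], [0, 0, 0, 0, 0, -0.13, 0.05], [0, 0, 0, 0, 0, -0.26, 0.05], [0, 0, 0, 0, 0, -0.39, 0.05], [0, 0, 0, 0, 0, -0.52, 0.05], [0, 0, 0, 0, 0, -0.65, 0.05], [0, 0, 0, 0, 0, -0.78, 0.05], [0, 0, 0, 0, 0, -0.785, 0.05]])

```text
time_s: 48.75
eef_pos: [407.2, -259.7, 51.7]
ee_rot: [0.407, 0.913, 0.0, -0.0]
contact_force: [0.7, -0.1, -0.2]
gripper_width: 49.6
finger_force: 0.0
```

```bash
python3 - <<'E'
from h import *
plan(406.3,-259.3,50,PY); st()
E
```

```text
move [0.0009, -0.0004, 0.0017] rot [0.001, -0.001, -0.789]
t 48.75 p [ 407.2 -259.7   51.7] phi 0.733 F [ 0.7 -0.1 -0.2] w 49.6 ff 0.0 q [1.08, 0.62, -0.86, 2.06, 0.68, 0.77, 0.53]
```

Request:
step_arm(targets=[[0, 0, 0, 0, 0, -0.13, 0.05], [0, 0, 0, 0, 0, -0.26, 0.05], [0, 0, 0, 0, 0, -0.39, 0.05], [0, 0, 0, 0, 0, -0.52, 0.05], [0, 0, 0, 0, 0, -0.65, 0.05], [0, 0, 0, 0, 0, -0.789, 0.05], [0, 0, 0, 0, 0, -0.789, 0.05], [0, 0, 0, 0, 0, -0.789, 0.05]])

```text
time_s: 49.55
eef_pos: [407.3, -259.6, 51.8]
ee_rot: [0.028, 1.0, 0.0, -0.0]
contact_force: [-0.0, -1.0, -0.1]
gripper_width: 49.8
finger_force: 0.0
```

Request:
step_arm(targets=[[0, 0, 0, 0, 0, 0, 0.01], [0, 0, 0, 0, 0, 0, 0.01], [0, 0, 0, 0, 0, 0, 0.01], [0, 0, 0, 0, 0, 0, 0.01], [0, 0, 0, 0, 0, 0, 0.01], [0, 0, 0, 0, 0, 0, 0.01], [0, 0, 0, 0, 0, 0, 0.01], [0, 0, 0, 0, 0, 0, 0.01]], squeeze=60)

```text
time_s: 50.35
eef_pos: [407.5, -259.7, 52.2]
ee_rot: [0.025, 1.0, -0.0, 0.0]
contact_force: [-1.6, 1.5, 5.6]
gripper_width: 15.8
finger_force: 58.7
```

```bash
python3 - <<'E'
from h import *
st(); print(rk(-75,12,0))
E
```

```text
t 50.35 p [ 407.5 -259.7   52.2] phi 1.52 F [-1.6  1.5  5.6] w 15.8 ff 58.7 q [1.19, 0.7, -1.07, 2.06, 0.82, 0.88, 1.16]
[520.78562307  64.6962856    0.        ]
```

Request:
step_arm(targets=[[0, 0, -0.006, 0, 0, 0, 0.01], [0, 0, -0.016, 0, 0, 0, 0.01], [0, 0, -0.03, 0, 0, 0, 0.01], [0, 0, -0.045, 0, 0, 0, 0.01], [0, 0, -0.06, 0, 0, 0, 0.01], [0, 0, -0.08, 0, 0, 0, 0.01], [0, 0, -0.1, 0, 0, 0, 0.01], [0, 0, -0.11, 0, 0, 0, 0.01]])

```text
time_s: 51.15
eef_pos: [408.2, -259.7, 164.4]
ee_rot: [0.025, 1.0, -0.001, 0.001]
contact_force: [1.3, 0.3, -1.8]
gripper_width: 15.7
finger_force: 58.6
```

```bash
python3 - <<'E'
from h import *
st(); plan(*rk(-75,12,162),PY)
E
```

```text
t 51.15 p [ 408.2 -259.7  164.4] phi 1.52 F [ 1.3  0.3 -1.8] w 15.7 ff 58.6 q [1.31, 0.57, -1.23, 1.93, 0.61, 1.09, 1.34]
move [-0.0959, 0.3298, 0.0022] rot [-0.001, 0.002, -0.001]
```

Request:
step_arm(targets=[[-0.006, 0.02, 0, 0, 0, 0, 0.01], [-0.017, 0.06, 0, 0, 0, 0, 0.01], [-0.03, 0.105, 0, 0, 0, 0, 0.01], [-0.044, 0.15, 0, 0, 0, 0, 0.01], [-0.057, 0.195, 0, 0, 0, 0, 0.01], [-0.07, 0.24, 0, 0, 0, 0, 0.01], [-0.083, 0.285, 0, 0, 0, 0, 0.01], [-0.094, 0.325, 0, 0, 0, 0, 0.01]])

```text
time_s: 51.95
eef_pos: [518.2, 62.5, 162.5]
ee_rot: [0.025, 1.0, 0.0, 0.0]
contact_force: [1.1, -1.2, -1.4]
gripper_width: 16.3
finger_force: 58.6
```

Request:
step_arm(targets=[[0, 0, 0, 0, 0, 0, 0.01], [0, 0, 0, 0, 0, 0, 0.01], [0, 0, 0, 0, 0, 0, 0.01], [0, 0, 0, 0, 0, 0, 0.01], [0, 0, 0, 0, 0, 0, 0.01], [0, 0, 0, 0, 0, 0, 0.01], [0, 0, 0, 0, 0, 0, 0.01], [0, 0, 0, 0, 0, 0, 0.01]])

```text
time_s: 52.75
eef_pos: [517.8, 59.8, 162.0]
ee_rot: [0.026, 1.0, -0.0, 0.0]
contact_force: [-0.4, 0.4, -0.5]
gripper_width: 15.8
finger_force: 58.7
```

```bash
python3 - <<'E'
from h import *
st(); plan(*rk(-75,12,118),PY)
E
```

```text
t 52.75 p [517.8  59.8 162. ] phi 1.52 F [-0.4  0.4 -0.5] w 15.8 ff 58.7 q [0.54, 0.59, -1.11, 1.84, 0.59, 1.1, 0.73]
move [-0.0027, 0.005, 0.044] rot [-0.0, 0.0, -0.002]
```

Request:
step_arm(targets=[[-0.0027, 0.0045, 0, 0, 0, 0, 0.01], [-0.0027, 0.0045, 0.01, 0, 0, 0, 0.01], [-0.0027, 0.0045, 0.025, 0, 0, 0, 0.01], [-0.0027, 0.0045, 0.04, 0, 0, 0, 0.01], [-0.0027, 0.0045, 0.05, 0, 0, 0, 0.01], [-0.0027, 0.0045, 0.055, 0, 0, 0, 0.01], [-0.0027, 0.0045, 0.055, 0, 0, 0, 0.01], [-0.0027, 0.0045, 0.055, 0, 0, 0, 0.01]])

```text
time_s: 53.55
eef_pos: [520.9, 64.7, 107.1]
ee_rot: [0.025, 1.0, 0.0, 0.0]
contact_force: [-0.2, 0.1, -1.0]
gripper_width: 15.9
finger_force: 58.7
```

```bash
python3 - <<'E'
from h import *
st(); s=cap("side"); t=cap("top"); e=manip.sense()["eef_pos"]
q=proj(s,(520.8,64.5,50)); print("fork hole side model",q,"pin foot side",proj(s,(e[0],e[1],e[2]-42.2)))
r,k=np.int32(q); a=cv2.resize(s["image"][r-45:r+35,k-40:k+40,::-1],(600,600),interpolation=2)
q=proj(t,(520.8,64.5,80)); r,k=np.int32(q); 
r0,k0=np.int32(proj(s,(520.8,64.5,50)))
cv2.imwrite("pics/fork.png",a); print("crop origin",r0-45,k0-40,"scale 7.5")
E
```

```text
t 53.55 p [520.9  64.7 107.1] phi 1.52 F [-0.2  0.1 -1. ] w 15.9 ff 58.7 q [0.48, 0.65, -1.05, 1.9, 0.67, 1.0, 0.65]
fork hole side model [227.31872621 304.75780116] pin foot side [221.35700253 304.85965638]
crop origin 182 264 scale 7.5
```

View pics/fork.png

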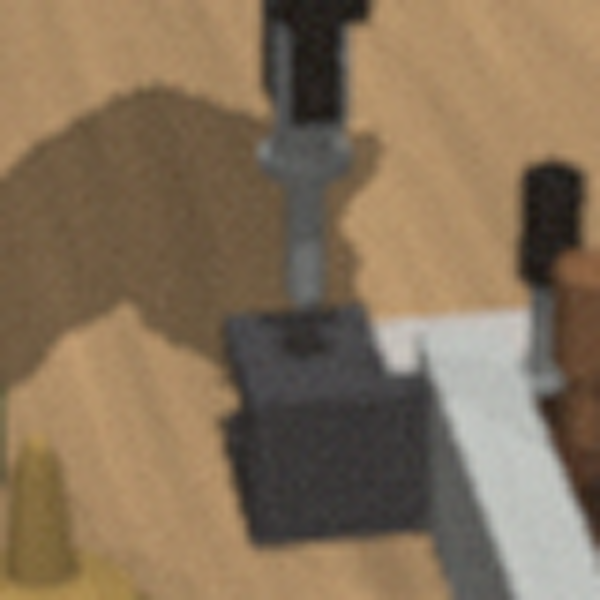

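Request:
step_arm(targets=[[0, 0, 0.003, 0, 0, 0, 0.01], [0, 0, 0.006, 0, 0, 0, 0.01], [0, 0, 0.009, 0, 0, 0, 0.01], [0, 0, 0.012, 0, 0, 0, 0.01], [0, 0, 0.015, 0, 0, 0, 0.01], [0, 0, 0.018, 0, 0, 0, 0.01], [0, 0, 0.02, 0, 0, 0, 0.01], [0, 0, 0.021, 0, 0, 0, 0.01]])

```text
time_s: 54.45
eef_pos: [520.6, 64.5, 85.7]
ee_rot: [0.025, 1.0, 0.0, -0.0]
contact_force: [-0.5, 0.5, -0.6]
gripper_width: 16.2
finger_force: 58.7
```

Request:
step_arm(targets=[[0, 0, 0.002, 0, 0, 0, 0.01], [0, 0, 0.004, 0, 0, 0, 0.01], [0, 0, 0.006, 0, 0, 0, 0.01], [0, 0, 0.008, 0, 0, 0, 0.01], [0, 0, 0.01, 0, 0, 0, 0.01], [0, 0, 0.012, 0, 0, 0, 0.01], [0, 0, 0.014, 0, 0, 0, 0.01], [0, 0, 0.015, 0, 0, 0, 0.01]])

```text
time_s: 55.25
eef_pos: [520.7, 64.4, 70.8]
ee_rot: [0.025, 1.0, 0.0, -0.0]
contact_force: [-0.3, -0.6, -0.4]
gripper_width: 16.1
finger_force: 58.7
```

Request:
step_arm(targets=[[0, 0, 0.002, 0, 0, 0, 0.01], [0, 0, 0.004, 0, 0, 0, 0.01], [0, 0, 0.006, 0, 0, 0, 0.01], [0, 0, 0.008, 0, 0, 0, 0.01], [0, 0, 0.01, 0, 0, 0, 0.01], [0, 0, 0.012, 0, 0, 0, 0.01], [0, 0, 0.014, 0, 0, 0, 0.01], [0, 0, 0.016, 0, 0, 0, 0.01]])

```text
time_s: 56.05
eef_pos: [520.7, 64.5, 54.8]
ee_rot: [0.025, 1.0, 0.0, -0.0]
contact_force: [-0.4, -0.0, -0.9]
gripper_width: 15.9
finger_force: 58.7
```

Free all the way; the last ~9 mm down to the collar.

Request:
step_arm(targets=[[0, 0, 0.002, 0, 0, 0, 0.01], [0, 0, 0.004, 0, 0, 0, 0.01], [0, 0, 0.006, 0, 0, 0, 0.01], [0, 0, 0.007, 0, 0, 0, 0.01], [0, 0, 0.008, 0, 0, 0, 0.01], [0, 0, 0.009, 0, 0, 0, 0.01], [0, 0, 0.01, 0, 0, 0, 0.01], [0, 0, 0.0105, 0, 0, 0, 0.01]])

```text
time_s: 56.85
eef_pos: [520.9, 64.6, 46.1]
ee_rot: [0.025, 1.0, -0.001, 0.001]
contact_force: [-4.8, -2.6, 22.7]
gripper_width: 15.9
finger_force: 61.2
```

Request:
step_arm(targets=[[0, 0, -0.001, 0, 0, 0, 0.01], [0, 0, -0.001, 0, 0, 0, 0.02], [0, 0, -0.001, 0, 0, 0, 0.04], [0, 0, -0.001, 0, 0, 0, 0.04], [0, 0, -0.001, 0, 0, 0, 0.04], [0, 0, -0.03, 0, 0, 0, 0.045], [0, 0, -0.06, 0, 0, 0, 0.05], [0, 0, -0.1, 0, 0, 0, 0.05]])

```text
time_s: 57.65
eef_pos: [519.8, 64.2, 144.5]
ee_rot: [0.025, 1.0, -0.0, -0.001]
contact_force: [1.1, -0.8, 0.3]
gripper_width: 50.1
finger_force: 0.0
```

Request:
step_arm(targets=[[0, 0, -0.02, 0, 0, 0, 0.05], [0.02, -0.03, -0.02, 0, 0, 0, 0.05], [0.03, -0.07, -0.02, 0, 0, 0, 0.05], [0.05, -0.11, -0.02, 0, 0, 0, 0.05], [0.07, -0.15, -0.02, 0, 0, 0, 0.05], [0.085, -0.19, -0.02, 0, 0, 0, 0.05], [0.095, -0.22, -0.02, 0, 0, 0, 0.05], [0.1, -0.23, -0.02, 0, 0, 0, 0.05]])

```text
time_s: 58.45
eef_pos: [407.5, -163.5, 163.9]
ee_rot: [0.028, 1.0, -0.0, -0.001]
contact_force: [0.3, -0.5, -0.5]
gripper_width: 50.1
finger_force: 0.0
```

Request:
step_arm(targets=[[0, 0, 0, 0, 0, 0, 0.05], [0, 0, 0, 0, 0, 0, 0.05], [0, 0, 0, 0, 0, 0, 0.05], [0, 0, 0, 0, 0, 0, 0.05], [0, 0, 0, 0, 0, 0, 0.05], [0, 0, 0, 0, 0, 0, 0.05], [0, 0, 0, 0, 0, 0, 0.05], [0, 0, 0, 0, 0, 0, 0.05]])

```text
time_s: 59.25
eef_pos: [409.2, -160.1, 164.5]
ee_rot: [0.025, 1.0, 0.0, 0.0]
contact_force: [-1.0, 0.2, 0.1]
gripper_width: 50.3
finger_force: 0.0
```

```bash
python3 - <<'E'
from pots import *
from gate import gate
st(); scan(); t,W=gate()
m=sel(t,W,(228,256,262,300),(70,110)); P=W[m]; print("pin grip top",len(P),np.round(np.percentile(P,[2,50,98],axis=0),1).tolist())
m=sel(t,W,(228,256,262,300),(53,61)); P=W[m]; print("collar",len(P),np.round(np.median(P,0),1))
s=cap("side");V=cloud(s); m=sel(s,V,(195,235,292,318),(52,110))&(abs(V[...,1]-60)<25); P=V[m]; print("side",np.round(np.percentile(P,[1,50,99],axis=0),1).tolist())
for n in("oiler","jar","cup","white_bowl","spatula"): print(n,[(round(d["p"],2),np.round(d["pixel"]).tolist()) for d in manip.recognise(n,"side")[:2]])
E
```

```text
t 59.25 p [ 409.2 -160.1  164.5] phi 1.52 F [-1.   0.2  0.1] w 50.3 ff 0.0 q [1.17, 0.5, -1.25, 2.02, 0.56, 1.02, 1.17]
px [202. 305.] n 100 true [592.3   2.4] top z 104.0 rack [ -0.5 -46.7] ext [21.8 20.9]
px [203. 334.] n 103 true [589.1 -57.4] top z 104.4 rack [  -0.8 -106.5] ext [21.6 20.9]
px [204. 393.] n 104 true [ 584.6 -178.4] top z 104.0 rack [   0.7 -227.6] ext [22. 22.]
px [206. 363.] n 106 true [ 581.9 -116.2] top z 103.8 rack [  -5.  -165.7] ext [21.3 22.2]
px [258. 410.] n 49 true [ 473.2 -213.3] top z 90.7 rack [-108.8 -268. ] ext [16.6 14.9]
px [285. 331.] n 30 true [421.2 -48.7] top z 95.0 rack [-168.9 -106.2] ext [12.4 10.4]
knob 75 [598.1  61.   97.4] [18.3 18.9 15.6] rack [-0.4 12. ] angle 8.250597869583119e-05
[[-48.0, 10.7, 15.4], [-44.0, 5.4, 26.4], [-40.0, 11.0, 15.4], [-36.0, 11.1, 15.5], [-32.0, 11.3, 15.5], [-28.0, 11.5, 15.5], [-24.0, 11.7, 15.5], [-20.0, 11.7, 15.5], [-16.0, 11.9, 15.5], [-12.0, 12.1, 15.5], [-8.0, 12.2, 15.4], [-4.0, 11.3, 13.2], [-0.0, 5.9, 2.2], [4.0, 5.0, 0.1], [8.0, 5.1, 0.1], [12.0, 5.4, 4.4], [16.0, 6.6, 6.7], [20.0, 8.9, 11.1], [24.0, 11.3, 15.6], [28.0, 11.5, 15.6], [32.0, 11.6, 15.6], [36.0, 11.8, 15.6], [40.0, 11.9, 15.6], [44.0, 12.1, 15.6]]
pin grip top 68 [[514.7, 54.6, 74.3], [522.8, 61.9, 91.2], [531.4, 70.2, 95.1]]
collar 73 [517.   57.1  54.9]
side [[506.9, 46.9, 52.2], [518.6, 56.5, 70.6], [532.3, 69.2, 92.2]]
oiler [(0.81, [268.0, 273.0])]
jar [(0.94, [370.0, 414.0]), (0.57, [328.0, 277.0])]
cup [(0.57, [348.0, 348.0])]
white_bowl [(0.82, [185.0, 364.0])]
spatula [(0.86, [393.0, 316.0])]
```

```bash
python3 -c "
from workcell import manip
print(manip.finish_job())"
```

```text
the job is handed in; nothing more can be done
None
```

The job is handed in: all four walnut pots are upright in the lane, the gate measures fully shut, and the steel pin is down through the fork and lug with its collar on the fork; it took about 60 of the 210 s. The oil can, bowl, jar, cup and spatula were still in place at the last look.

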